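Stir the desiccant canisters down through the dispenser's outlet

ROBOT

A 6-joint arm with a two-finger parallel gripper is mounted at the origin on a cart in front of the work surface, level with it; the furniture and walls round the work are solid. World frame = base frame: x ahead of the robot, y to its left, z up, the work surface at z = 0. Lengths are in m, angles in rad, forces in N, time in s.
With the tool pointing down it reaches from about 0.3 to 0.775 m from the base axis. Payload 14.6 kg.
Tool frame: the origin (TCP) lies at the very end of the fingers, on their centre line; the grasp point (between the pads) lies ctrl.grasp_offset behind it (ctrl.grasp_offset is the distance from the TCP to the grasp point, in m); z points along the fingers, y is the direction in which the jaws open and shut (so a half turn about z gives the same grasp; the last joint's range is limited). The gripper opens to 94 mm and grips with 3 to 60 N. Pads are 16 mm wide; open, the fingers measure 119 mm over their backs; the gripper's body (75 mm by 177 mm) begins 78 mm behind the grasp point.
Start: joints at [1.21, 0.3, 1.521, -0, 1.321, -0.067], TCP at [0.159, 0.526, 0.205] pointing down, gripper open.
Joint ranges: [-3.03, 3.03], [-0.79, 2.21], [0.23, 2.52], [-1.04, 4.18], [0, 3.07], [-2.55, 2.55]. Speed limits (rad/s): [2.22, 2.22, 2.57, 3.14, 3.14, 3.14].

INTERFACE

Orientations are given as [roll, pitch, yaw] about the fixed x, y, z axes, in that order (R = Rz(yaw) Ry(pitch) Rx(roll)).
In Python, from station import ctrl gives the robot as it stands. The module is installed in compiled form; this text tells all that it offers.
- The arm moves only by the tool carry_out, never from a script. Its argument "deltas" is a list of rows, each an object of numbers: "x", "y", "z": the shift along the tool's x, y, z in units of 0.02 m (1.0 is 0.02 m); "wx", "wy", "wz": the turn, a rotation vector about the tool's x, y, z in units of 0.08 rad (1.0 is 0.08 rad); "jaw": the opening in per cent of the stroke, from 0 (shut) to 100 (fully open). A call has 1 to 12 rows; each row shifts and turns the commanded pose from where the row before left it, along the tool's axes as they then stand; what a row does not reach is not made up. A row lasts 1/12 s, in which the tool goes at most 41.7 mm and 7.16 degrees, less where a joint would pass 70% of its speed; a pose out of reach is approached as far as the arm can. A call with a number of a shift or a turn outside -1 to 1 is refused whole. A call with a gripper value outside its range is refused whole. The fingers move at their own pace and stop on an object; "squeeze" is the grip in N (left out, the last holds). Time passes only in rows, so rows that do not move let the fingers close. It gives the time, the measured TCP pose, the force and the opening at its end, in the units of the state.
- ctrl.get_obs(): the state, without advancing time (a new reading comes with each control period).
- ctrl.camera(name): name is "scene" or "top" or "wrist"; returns the picture (480x640x3 uint8, blue, green, red); there is no depth.
- ctrl.camera_params(name): a dict with "mtx" (3x3 intrinsics, pixels), "origin" and "attitude" of the camera in the world. Camera axes: x right, y down, z forward; pixel columns grow to the right and rows downward; lengths in m; the calibration is good to about 2 mm. A picture is of the moment at which its call begins: read the wrist's pose just before it. camera_params takes no time and is no camera call; for the wrist camera it gives the pose at the moment of the call.
- ctrl.hand_in(): hands the job in, once; it reports no verdict.
Trained networks look in the newest picture that a camera, given by its name, has taken for a name from the list of things; names that differ only in an ending like _2 or _b are one class to them, and where a whole thing is asked for, a point or a joint stands for the part that bears it (a point fixed in the world has none). Each returns a list of dicts, best first, with "conf" (0 to 1); they miss things now and then, are a little off and sometimes report something else, mostly with a low value. They report only what shows in the picture. A call takes as long as a camera call.
- ctrl.boxes_of(camera, label): "rect" ([left, top, right, bottom] in pixels, round what is visible of it).
- ctrl.mark_of(camera, label): "position" ([row, column] in pixels: a listed point, or the origin of a listed thing).
The state is a dict: "time_s": time; "qpos": joint angles; "joint_vel": joint speeds; "tau": joint torques, N m; "ee_pos": TCP position; "eef_rot": TCP orientation; "force": force on the tool from outside, world axes, zero at the start; "moment": the same for the moment, N m; "grip_width": finger opening in m.
Only numpy, scipy, OpenCV 4.12 (cv2) and the standard library are available. Lean on these libraries where they do the work, as an engineer would, in place of code of your own. Each camera call takes 0.05 s, during which the arm holds its last target.

TASK

Draw the stirring rod out of its slanting rest, hold it upright in the drum of the desiccant dispenser and feel for the floor with its steel foot, then stir gently round the hub until all five canisters have dropped through the outlet into the catch pan. Move the canisters with the rod, not with the gripper, and do not force it against the drum. When the drum is empty, leave the rod in the drum with its foot on the drum floor, standing or leaning on the wall, and let go.

Things in the scene. Friction and masses are not known exactly. Their poses are not given: they have to be found in the camera images.
- dispenser: Fixed round metal dispenser, 220 mm across, 165 mm high; origin under its centre on the table, z up. An open drum stands on four posts above an open catch pan (inside diameter 213 mm, wall 28 mm high). Local +x points from the centre to the outlet in the drum floor; it may stand turned any way.
- drum_floor (a point): Centre of the drum at the level of its flat floor, 100 mm above the table. Drum: inside diameter 190 mm, rim 65 mm above the floor. A hub 102 mm across rises 58 mm from the middle, so that the floor is a ring-shaped channel 44 mm wide (51 to 95 mm from the centre, middle 73 mm).
- outlet (a point): Middle of the outlet at floor level, 73 mm from the drum's centre: a gap across the whole channel with radial edges, 23 degrees to either side. What falls through slides into the catch pan. At the start the channel holds no canister within 50 degrees of the outlet either way round.
- rod: Straight round stirring rod, 28 mm in diameter, 165 mm long, about 200 g: wood, with a 60 mm steel end. Origin at the centre of the steel end's face (the foot); local z runs along the rod to its wooden top. Balance point about 45 mm from the foot. At the start it stands in its rest, leaning 35 degrees from vertical, the wooden end free.
- rod_foot (a point): Centre of the rod's steel foot face.
- rod_top (a point): Centre of the rod's wooden top face, 165 mm from the foot along the rod.
- rod_rest: Fixed rest for the rod: wooden base 62 x 125 x 12 mm, origin under it on the table, with a steel tube (outside 38 mm, inside 32 mm, 80 mm deep) that leans 35 degrees from vertical towards local -y, open at its upper end. The upper 85 mm of the rod stand out of it; draw the rod out along the tube.
- canister_0_center (a point): Centre of a canister: slippery white plastic disc-shaped bead, 30 mm in diameter and 20 mm high, 14 to 28 g, standing flat on the drum floor at the start (all five are alike).
- canister_1_center (a point): Centre of another such canister.
- canister_2_center (a point): Centre of another such canister.
- canister_3_center (a point): Centre of another such canister.
- canister_4_center (a point): Centre of another such canister.

How it is judged:
By the outcome, as a careful person would: the job done as asked, in the order asked, and still so for the second after the job is handed in, with the robot touching nothing.
It also fails if it takes over 61 s, if anything falls off the work surface, if the arm or the gripper's body presses on something with over 40 N, if the wrist force passes 120 N, or if a joint passes its speed limit or range.

## Working session

There is one attempt and no reset: what is moved stays moved. The work goes in short steps, Python scripts to look and compute and a tool call to move; the robot and the scene stay as the last step left them, time stands still between calls to the robot, and variables do not carry over. Pictures are saved under pics/ and viewed, and the job is handed in when it is done.

Besides the shell and the picture viewer there is one more tool, called after "Request:" in YAML: its name, and indented under it one key for each argument. carry_out: Moves the arm, as the interface text tells. Its arguments: {"type":"object","properties":{"deltas":{"type":"array"},"squeeze":{"type":"number"}},"required":["deltas"]}

```bash
mkdir -p pics; python3 - <<'E'
from station import ctrl
import cv2,numpy as np
np.set_printoptions(precision=4,suppress=True)
print(ctrl.get_obs(), ctrl.grasp_offset)
for n in ["scene","top","wrist"]:
    im=ctrl.camera(n); cv2.imwrite(f"pics/a_{n}.png",im)
    print(n,ctrl.camera_params(n))
    for l in ["dispenser","rod_rest","rod_foot","rod_top","drum_floor","outlet","canister_0_center"]:
        if n!="wrist": print(l,[(np.round(d["position"],1).tolist(),round(d["conf"],2)) for d in ctrl.mark_of(n,l)])
print(ctrl.get_obs()["time_s"])
E
```

```text
{'time_s': 0.0, 'qpos': array([ 1.2104,  0.3005,  1.5216, -0.    ,  1.3207, -0.0666]), 'joint_vel': array([ 0.0001,  0.0007, -0.0012,  0.0014, -0.0001,  0.0011]), 'tau': array([ -0.0007, -53.1819, -35.2739,   0.0708,   0.0245,  -0.0001]), 'ee_pos': array([0.1592, 0.5262, 0.2049]), 'eef_rot': array([-3.1405, -0.0001,  2.8478]), 'force': array([-0.0171, -0.8105,  0.3968]), 'moment': array([-0.0067, -0.0087,  0.0119]), 'grip_width': 0.09370207095844849} 0.0188
scene {'mtx': array([[461.7023,   0.    , 321.9072],
       [  0.    , 461.7023, 249.0683],
       [  0.    ,   0.    ,   1.    ]]), 'origin': array([-0.199 ,  0.8668,  0.7716]), 'attitude': array([-2.1254,  0.0081, -2.4278])}
dispenser [([345.8, 232.4], 0.62)]
rod_rest [([272.2, 391.7], 0.73), ([312.2, 225.4], 0.39)]
rod_foot []
rod_top []
drum_floor [([311.3, 225.6], 0.73)]
outlet [([330.6, 221.9], 0.86)]
canister_0_center []
top {'mtx': array([[557.5337,   0.    , 316.6685],
       [  0.    , 557.5337, 231.0464],
       [  0.    ,   0.    ,   1.    ]]), 'origin': array([0.2913, 0.0741, 1.4358]), 'attitude': array([-3.0025, -0.0072, -1.5655])}
dispenser [([226.7, 191.8], 0.8)]
rod_rest [([268.9, 380.2], 0.76)]
rod_foot []
rod_top [([265.2, 424.7], 0.73)]
drum_floor [([216.5, 179.4], 0.67), ([189.8, 182.3], 0.54)]
outlet [([238.3, 152.1], 0.58)]
canister_0_center [([243.8, 194.9], 0.53), ([228.4, 191.4], 0.48)]
wrist {'mtx': array([[352.5127,   0.    , 320.8317],
       [  0.    , 352.5127, 240.5077],
       [  0.    ,   0.    ,   1.    ]]), 'origin': array([0.0912, 0.547 , 0.3834]), 'attitude': array([2.8893, 0.0006, 1.2761])}
0.85
```

View pics/a_scene.png

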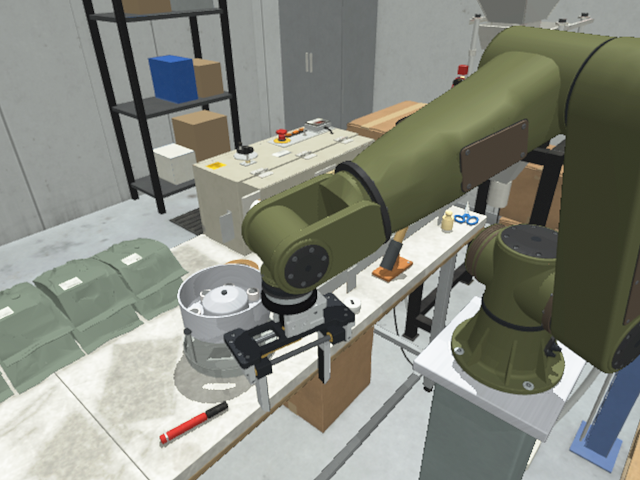

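View pics/a_top.png

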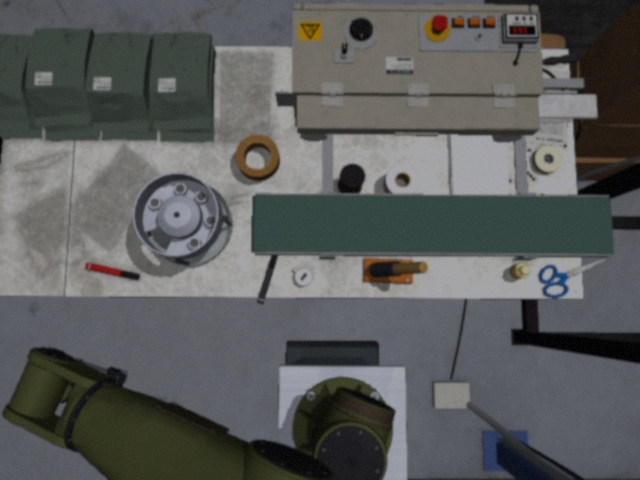

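View pics/a_wrist.png

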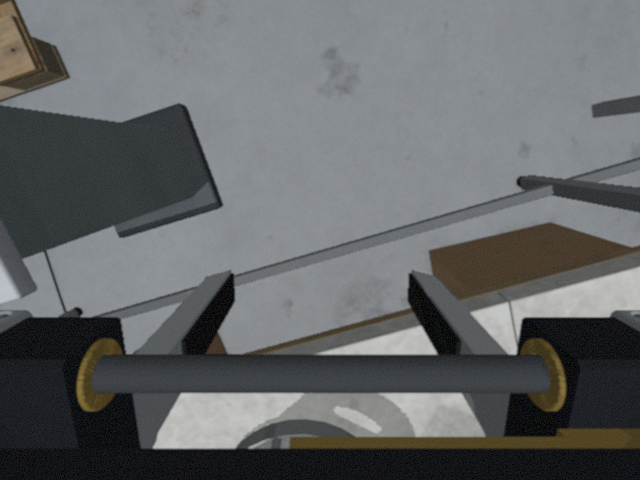

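```bash
cat > h.py <<'E'
import numpy as np,cv2
from scipy.spatial.transform import Rotation as R
np.set_printoptions(precision=4,suppress=True)
def Rm(a): return R.from_euler('xyz',a).as_matrix()
def ray(P,col,row):
    d=np.linalg.inv(P['mtx'])@np.array([col,row,1.]); return np.array(P['origin']),Rm(P['attitude'])@d
def onz(P,col,row,z):
    o,d=ray(P,col,row); return o+d*(z-o[2])/d[2]
def proj(P,X):
    p=(np.atleast_2d(X)-P['origin'])@Rm(P['attitude']); q=p@np.array(P['mtx']).T; return q[:,:2]/q[:,2:]
E
python3 - <<'E'
from h import *
from station import ctrl
a=cv2.imread('pics/a_top.png'); s=cv2.imread('pics/a_scene.png')
cv2.imwrite('pics/b1.png',cv2.resize(a[160:280,120:250],None,fx=5,fy=5,interpolation=cv2.INTER_CUBIC)[:600,:650])
cv2.imwrite('pics/b2.png',cv2.resize(a[180:310,240:440],None,fx=4,fy=4,interpolation=cv2.INTER_CUBIC))
cv2.imwrite('pics/b3.png',cv2.resize(s[200:350,160:360],None,fx=4,fy=4,interpolation=cv2.INTER_CUBIC))
cv2.imwrite('pics/b4.png',cv2.resize(s[170:320,330:500],None,fx=4,fy=4,interpolation=cv2.INTER_CUBIC))
P=ctrl.camera_params('top')
print(onz(P,180,217,0.165), onz(P,388,270,0.012), onz(P,253,195,0.4),onz(P,253,255,0.4))
E
```

```text
[0.5    0.3811 0.165 ] [ 0.3913 -0.118   0.012 ] [0.5044 0.1882 0.4   ] [0.3905 0.1858 0.4   ]
```

View pics/b1.png

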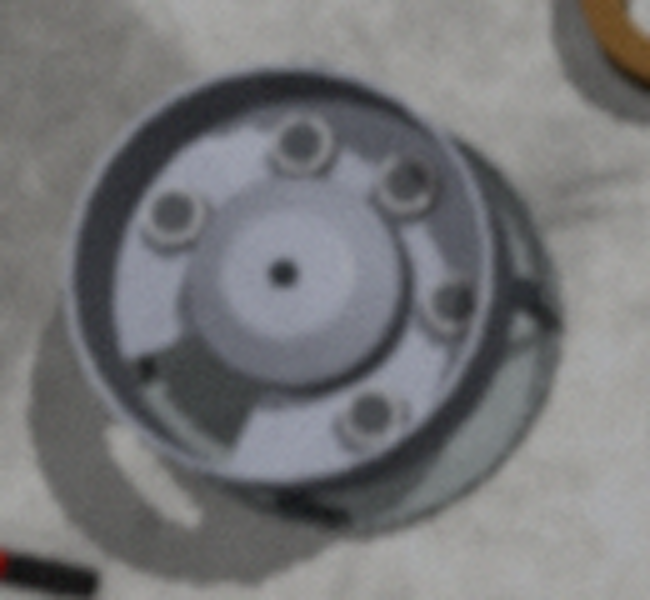

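View pics/b2.png

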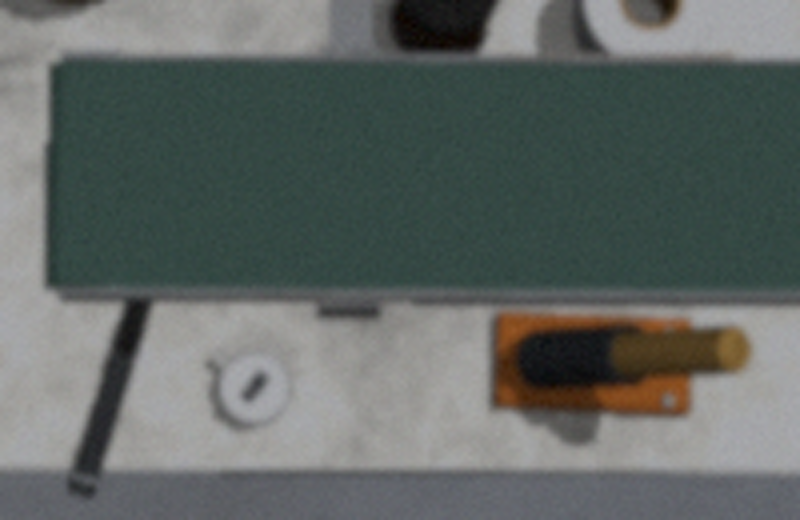

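View pics/b3.png

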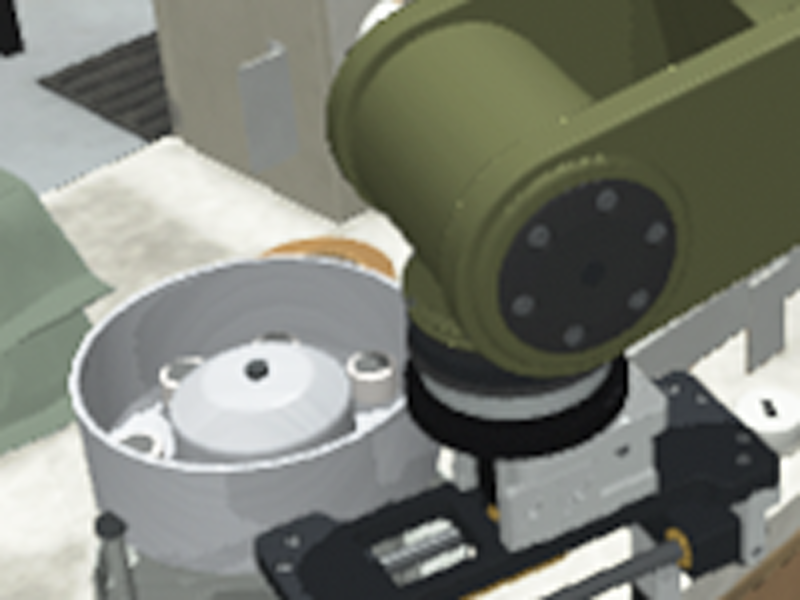

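View pics/b4.png

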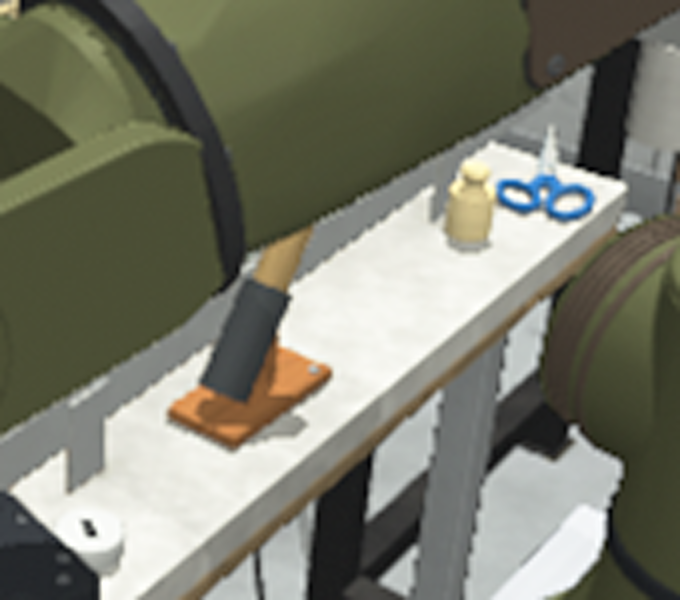

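```bash
python3 - <<'E'
from h import *
from station import ctrl
P=ctrl.camera_params('top'); S=ctrl.camera_params('scene')
for c,r in [(496,314),(690,318),(690,412),(494,408)]:
    print('base',onz(P,240+c/4,180+r/4,0.012))
for z in (.14,.155,.17): print('top',z,onz(P,424,266.5,z))
print(onz(S,330+0.25*170,170+.25*412,.012),onz(S,330+.25*237,170+.25*443,.012),onz(S,330+.25*331,170+.25*372,.012))
# conveyor edge at heights: left end near corner
for z in (0,.1,.15,.2): print(z,onz(P,254,254,z),onz(P,610,253,z), onz(P,253,195,z))
# leg foot in scene
print('leg foot',onz(S,330+85/4,170+485/4,0), onz(P,240+350/4,180+312/4,0))
l,dl=ray(S,330+85/4,170+410/4,)
print('leg top scene ray at z',[l+dl*(z-l[2])/dl[2] for z in (.05,.1,.15)])
# rim circle: crop points
pts=[(62,285),(110,150),(290,62),(490,230),(480,380),(300,485),(180,460),(90,370)]
W=np.array([onz(P,120+c/5,160+r/5,.165)[:2] for c,r in pts])
A=np.c_[2*W,np.ones(len(W))];s=np.linalg.lstsq(A,(W**2).sum(1),rcond=None)[0]
print('rim',s[:2],np.sqrt(s[2]+s[0]**2+s[1]**2))
print('hub hole',onz(P,120+283/5,160+272/5,.158+.0))
C=s[:2]
for n,(c,r) in dict(o1=(235,455),o2=(140,365),a=(370,415),b=(452,302),c=(405,185),d=(302,145),e=(175,217)).items():
    p=onz(P,120+c/5,160+r/5,.1 if n[0]=='o' and len(n)>1 else .12)[:2]-C
    print(n,p,np.hypot(*p),np.degrees(np.arctan2(p[1],p[0])))
E
```

```text
base [ 0.4204 -0.0568  0.012 ]
base [ 0.4186 -0.1812  0.012 ]
base [ 0.3585 -0.1801  0.012 ]
base [ 0.3604 -0.0551  0.012 ]
top 0.14 [ 0.3909 -0.1848  0.14  ]
top 0.155 [ 0.3898 -0.1818  0.155 ]
top 0.17 [ 0.3886 -0.1788  0.17  ]
[ 0.4116 -0.0511  0.012 ] [ 0.3535 -0.0503  0.012 ] [ 0.3508 -0.1706  0.012 ]
0 [0.4315 0.2264 0.    ] [ 0.4396 -0.697   0.    ] [0.5867 0.2322 0.    ]
0.1 [0.4217 0.2158 0.1   ] [ 0.4293 -0.6433  0.1   ] [0.5662 0.2212 0.1   ]
0.15 [0.4168 0.2105 0.15  ] [ 0.4241 -0.6164  0.15  ] [0.5559 0.2157 0.15  ]
0.2 [0.4119 0.2052 0.2   ] [ 0.4189 -0.5896  0.2   ] [0.5456 0.2102 0.2   ]
leg foot [0.4144 0.0444 0.    ] [0.4222 0.0364 0.    ]
leg top scene ray at z [array([0.4268, 0.0305, 0.05  ]), array([0.3835, 0.0884, 0.1   ]), array([0.3401, 0.1463, 0.15  ])]
rim [0.5059 0.3887] 0.09981934389761725
hub hole [0.5072 0.3909 0.158 ]
o1 [-0.0782  0.0361] 0.0861478752762584 155.2379119686656
o2 [-0.0349  0.0837] 0.09066632582004121 112.62375675665005
a [-0.0608 -0.0323] 0.06885900060478486 -152.04064990953515
b [-0.0063 -0.0694] 0.06970071474532942 -95.1885208672027
c [ 0.0504 -0.0451] 0.06762372013337777 -41.81405348399054
d [0.0697 0.005 ] 0.06983375233803535 4.131911545947324
e [0.0341 0.0644] 0.07282423173918742 62.119746849473785
```

```bash
cat >> h.py <<'E'
import json
def tool(lean,yaw=0.):  # rod-axis pose: tool z along rod down
    return R.from_euler('z',yaw)*R.from_euler('x',np.pi+lean)
def plan(p,r,wps,q=0.05,show=True):
    """wps: list of (pos, Rotation, n rows)"""
    rows=[];p=np.array(p,float)
    for tp,tr,n in wps:
        tp=np.array(tp,float)
        for k in range(n,0,-1):
            d=r.inv().apply((tp-p)/k)/.02
            w=(r.inv()*tr).as_rotvec()/k/.08
            d=np.clip(np.round(d/q)*q,-1,1); w=np.clip(np.round(w/q)*q,-1,1)
            row={n_:round(float(v),3) for n_,v in zip(["x","y","z","wx","wy","wz"],np.r_[d,w]) if abs(v)>1e-9}
            rows.append(row)
            p=p+r.apply(d*.02); r=r*R.from_rotvec(w*.08)
    if show:
        for i in range(0,len(rows),12): print(json.dumps(rows[i:i+12]).replace('"jaw"','"jaw"'))
        print('end',p,r.as_euler('xyz'))
    return rows
def cur():
    from station import ctrl
    o=ctrl.get_obs(); return o['ee_pos'],R.from_euler('xyz',o['eef_rot'])
E
python3 - <<'E'
from h import *
p,r=cur()
L=np.radians(35); e=R.from_euler('xyz',[np.pi,0,1.4])
plan(p,r,[((.30,.19,.32),e,18),((.385,-.24,.24),tool(L),24)],q=.1)
E
```

```text
[{"x": -0.6, "y": -0.8, "z": -0.3, "wz": 1.0}, {"x": -0.7, "y": -0.7, "z": -0.3, "wz": 1.0}, {"x": -0.8, "y": -0.7, "z": -0.3, "wz": 1.0}, {"x": -0.8, "y": -0.6, "z": -0.3, "wz": 1.0}, {"x": -0.9, "y": -0.5, "z": -0.3, "wz": 1.0}, {"x": -0.9, "y": -0.5, "z": -0.3, "wz": 1.0}, {"x": -0.9, "y": -0.4, "z": -0.3, "wz": 1.0}, {"x": -1.0, "y": -0.3, "z": -0.3, "wz": 1.0}, {"x": -1.0, "y": -0.2, "z": -0.3, "wz": 1.0}, {"x": -1.0, "y": -0.2, "z": -0.3, "wz": 1.0}, {"x": -1.0, "y": -0.1, "z": -0.3, "wz": 1.0}, {"x": -1.0, "z": -0.3, "wz": 1.0}]
[{"x": -1.0, "y": 0.1, "z": -0.4, "wz": 1.0}, {"x": -1.0, "y": 0.2, "z": -0.3, "wz": 1.0}, {"x": -1.0, "y": 0.2, "z": -0.4, "wz": 1.0}, {"x": -1.0, "y": 0.3, "z": -0.3, "wz": 1.0}, {"x": -0.9, "y": 0.4, "z": -0.4, "wz": 1.0}, {"x": -0.9, "y": 0.4, "z": -0.3, "wz": 1.0}, {"x": -0.9, "y": 0.3, "z": 0.2, "wx": 0.3, "wy": 0.2, "wz": 0.7}, {"x": -0.8, "y": 0.4, "z": 0.1, "wx": 0.3, "wy": 0.2, "wz": 0.7}, {"x": -0.8, "y": 0.4, "z": 0.1, "wx": 0.3, "wy": 0.2, "wz": 0.7}, {"x": -0.8, "y": 0.5, "z": 0.1, "wx": 0.3, "wy": 0.2, "wz": 0.7}, {"x": -0.8, "y": 0.5, "
[... 605 characters left out ...]
x": -0.4, "y": 0.8, "z": -0.2, "wx": 0.3, "wy": 0.2, "wz": 0.7}, {"x": -0.3, "y": 0.9, "z": -0.2, "wx": 0.2, "wy": 0.3, "wz": 0.7}, {"x": -0.3, "y": 0.9, "z": -0.2, "wx": 0.3, "wy": 0.2, "wz": 0.7}, {"x": -0.2, "y": 0.9, "z": -0.2, "wx": 0.2, "wy": 0.3, "wz": 0.7}]
[{"x": -0.1, "y": 0.9, "z": -0.3, "wx": 0.3, "wy": 0.2, "wz": 0.7}, {"x": -0.1, "y": 0.8, "z": -0.3, "wx": 0.2, "wy": 0.3, "wz": 0.7}, {"y": 0.9, "z": -0.3, "wx": 0.3, "wy": 0.2, "wz": 0.7}, {"y": 0.8, "z": -0.3, "wx": 0.2, "wy": 0.3, "wz": 0.7}, {"x": 0.1, "y": 0.9, "z": -0.4, "wx": 0.3, "wy": 0.2, "wz": 0.7}, {"x": 0.1, "y": 0.8, "z": -0.3, "wx": 0.2, "wy": 0.3, "wz": 0.8}]
end [ 0.386  -0.2397  0.2395] [-2.5316  0.0003 -0.0032]
```

Request:
carry_out:
  deltas:
    - {"x":-0.6,"y":-0.8,"z":-0.3,"wz":1.0}
    - {"x":-0.7,"y":-0.7,"z":-0.3,"wz":1.0}
    - {"x":-0.8,"y":-0.7,"z":-0.3,"wz":1.0}
    - {"x":-0.8,"y":-0.6,"z":-0.3,"wz":1.0}
    - {"x":-0.9,"y":-0.5,"z":-0.3,"wz":1.0}
    - {"x":-0.9,"y":-0.5,"z":-0.3,"wz":1.0}
    - {"x":-0.9,"y":-0.4,"z":-0.3,"wz":1.0}
    - {"x":-1.0,"y":-0.3,"z":-0.3,"wz":1.0}
    - {"x":-1.0,"y":-0.2,"z":-0.3,"wz":1.0}
    - {"x":-1.0,"y":-0.2,"z":-0.3,"wz":1.0}
    - {"x":-1.0,"y":-0.1,"z":-0.3,"wz":1.0}
    - {"x":-1.0,"z":-0.3,"wz":1.0}

```text
invalid input
```

Request:
carry_out:
  deltas:
    - {"x":-1.0,"y":0.1,"z":-0.4,"wz":1.0}
    - {"x":-1.0,"y":0.2,"z":-0.3,"wz":1.0}
    - {"x":-1.0,"y":0.2,"z":-0.4,"wz":1.0}
    - {"x":-1.0,"y":0.3,"z":-0.3,"wz":1.0}
    - {"x":-0.9,"y":0.4,"z":-0.4,"wz":1.0}
    - {"x":-0.9,"y":0.4,"z":-0.3,"wz":1.0}
    - {"x":-0.9,"y":0.3,"z":0.2,"wx":0.3,"wy":0.2,"wz":0.7}
    - {"x":-0.8,"y":0.4,"z":0.1,"wx":0.3,"wy":0.2,"wz":0.7}
    - {"x":-0.8,"y":0.4,"z":0.1,"wx":0.3,"wy":0.2,"wz":0.7}
    - {"x":-0.8,"y":0.5,"z":0.1,"wx":0.3,"wy":0.2,"wz":0.7}
    - {"x":-0.8,"y":0.5,"z":0.1,"wx":0.3,"wy":0.2,"wz":0.7}
    - {"x":-0.7,"y":0.6,"wx":0.3,"wy":0.2,"wz":0.7}

```text
invalid input
```

```bash
python3 - <<'E'
from h import *
from station import ctrl
p,r=cur(); print(p,r.as_euler('xyz'),ctrl.get_obs()['qpos'])
L=np.radians(35)
plan(p,r,[((.385,-.24,.24),tool(L),18)],q=.1)
E
```

```text
[0.1593 0.5264 0.2055] [ 3.1416 -0.      2.8478] [ 1.2104  0.2999  1.521   0.      1.3207 -0.0666]
[{"x": -1.0, "y": -1.0, "z": -0.1, "wx": 0.1, "wy": 0.6, "wz": 1.0}, {"x": -1.0, "y": -1.0, "z": -0.1, "wx": 0.1, "wy": 0.6, "wz": 1.0}, {"x": -1.0, "y": -1.0, "z": -0.2, "wy": 0.6, "wz": 1.0}, {"x": -1.0, "y": -1.0, "z": -0.3, "wy": 0.6, "wz": 1.0}, {"x": -1.0, "y": -1.0, "z": -0.4, "wy": 0.7, "wz": 1.0}, {"x": -1.0, "y": -1.0, "z": -0.5, "wy": 0.7, "wz": 1.0}, {"x": -1.0, "y": -1.0, "z": -0.6, "wx": -0.1, "wy": 0.7, "wz": 1.0}, {"x": -1.0, "y": -1.0, "z": -0.7, "wx": -0.1, "wy": 0.7, "wz": 1.0}, {"x": -1.0, "y": -1.0, "z": -0.9, "wx": -0.2, "wy": 0.7, "wz": 1.0}, {"x": -1.0, "y": -0.7, "z": -1.0, "wx": -0.2, "wy": 0.7, "wz": 1.0}, {"x": -1.0, "y": -0.5, "z": -1.0, "wx": -0.3, "wy": 0.7, "wz": 1.0}, {"x": -1.0, "y": -0.2, "z": -1.0, "wx": -0.3, "wy": 0.7, "wz": 1.0}]
[{"x": -1.0, "y": 0.1, "z": -1.0, "wx": -0.4, "wy": 0.7, "wz": 1.0}, {"x": -1.0, "y": 0.5, "z": -1.0, "wx": -0.5, "wy": 0.7, "wz": 1.0}, {"x": -1.0, "y": 1.0, "z": -1.0, "wx": -0.7, "wy": 0.6, "wz": 1.0}, {"x": -1.0, "y": 1.0, "z": -1.0, "wx": -0.8, "wy": 0.5, "wz": 1.0}, {"x": -1.0, "y": 1.0, "z": -1.0, "wx": -1.0, "wy": 0.4, "wz": 1.0}, {"x": -1.0, "y": 1.0, "z": -1.0, "wx": -1.0, "wy": -0.2, "wz": 1.0}]
end [0.3406 0.0274 0.2891] [-2.8926 -0.6249  1.1319]
```

Request:
carry_out:
  deltas:
    - {"x":-0.6,"y":-0.8,"z":-0.3,"wx":0,"wy":0,"wz":1.0,"jaw":100}

```text
time_s: 0.93
ee_pos: [0.1654, 0.5084, 0.2103]
eef_rot: [-3.14, -0.0, 2.77]
force: [0.7, -0.3, -0.1]
grip_width: 0.094
```

Every key is required. I'll print complete rows.

```bash
sed -i 's/^def plan(p,r,wps,q=0.05,show=True):/def plan(p,r,wps,q=0.05,show=True,jaw=100):/; s/ if abs(v)>1e-9}/}; row={a:(int(b) if b==int(b) else b) for a,b in row.items()}; row["jaw"]=jaw/' h.py; python3 - <<'E'
from h import *
p,r=cur()
L=np.radians(35); e=R.from_euler('xyz',[np.pi,0,1.4])
plan(p,r,[((.30,.19,.32),e,17),((.385,-.24,.24),tool(L),24)],q=.1)
E
```

```text
[{"x": -0.7, "y": -0.7, "z": -0.3, "wx": 0, "wy": 0, "wz": 1, "jaw": 100}, {"x": -0.8, "y": -0.7, "z": -0.3, "wx": 0, "wy": 0, "wz": 1, "jaw": 100}, {"x": -0.8, "y": -0.6, "z": -0.3, "wx": 0, "wy": 0, "wz": 1, "jaw": 100}, {"x": -0.9, "y": -0.5, "z": -0.3, "wx": 0, "wy": 0, "wz": 1, "jaw": 100}, {"x": -0.9, "y": -0.5, "z": -0.3, "wx": 0, "wy": 0, "wz": 1, "jaw": 100}, {"x": -0.9, "y": -0.4, "z": -0.3, "wx": 0, "wy": 0, "wz": 1, "jaw": 100}, {"x": -1, "y": -0.3, "z": -0.3, "wx": 0, "wy": 0, "wz": 1, "jaw": 100}, {"x": -1, "y": -0.2, "z": -0.3, "wx": 0, "wy": 0, "wz": 1, "jaw": 100}, {"x": -1, "y": -0.2, "z": -0.3, "wx": 0, "wy": 0, "wz": 1, "jaw": 100}, {"x": -1, "y": -0.1, "z": -0.3, "wx": 0, "wy": 0, "wz": 1, "jaw": 100}, {"x": -1, "y": 0, "z": -0.4, "wx": 0, "wy": 0, "wz": 1, "jaw": 100}, {"x": -1, "y": 0.1, "z": -0.3, "wx": 0, "wy": 0, "wz": 1, "jaw": 100}]
[{"x": -1, "y": 0.2, "z": -0.4, "wx": 0, "wy": 0, "wz": 1, "jaw": 100}, {"x": -1, "y": 0.2, "z": -0.3, "wx": 0, "wy": 0, "wz": 1, "jaw": 100}, {"x": -1, "y": 0.3, "z": -0.4, "wx": 0, "wy": 0, "wz": 1, "jaw": 100}, {"x": -0.9, "
[... 1363 characters left out ...]
: 0.7, "jaw": 100}, {"x": -0.3, "y": 0.9, "z": -0.2, "wx": 0.3, "wy": 0.2, "wz": 0.7, "jaw": 100}, {"x": -0.2, "y": 0.9, "z": -0.3, "wx": 0.2, "wy": 0.3, "wz": 0.7, "jaw": 100}, {"x": -0.2, "y": 0.9, "z": -0.3, "wx": 0.3, "wy": 0.3, "wz": 0.7, "jaw": 100}]
[{"x": -0.1, "y": 0.9, "z": -0.3, "wx": 0.2, "wy": 0.2, "wz": 0.7, "jaw": 100}, {"x": 0, "y": 0.8, "z": -0.3, "wx": 0.3, "wy": 0.3, "wz": 0.7, "jaw": 100}, {"x": 0, "y": 0.9, "z": -0.3, "wx": 0.2, "wy": 0.2, "wz": 0.7, "jaw": 100}, {"x": 0.1, "y": 0.8, "z": -0.3, "wx": 0.3, "wy": 0.3, "wz": 0.7, "jaw": 100}, {"x": 0.1, "y": 0.8, "z": -0.4, "wx": 0.2, "wy": 0.2, "wz": 0.8, "jaw": 100}]
end [ 0.3854 -0.2397  0.2406] [-2.5312  0.0015 -0.    ]
```

Request:
carry_out:
  deltas:
    - {"x":-0.7,"y":-0.7,"z":-0.3,"wx":0,"wy":0,"wz":1,"jaw":100}
    - {"x":-0.8,"y":-0.7,"z":-0.3,"wx":0,"wy":0,"wz":1,"jaw":100}
    - {"x":-0.8,"y":-0.6,"z":-0.3,"wx":0,"wy":0,"wz":1,"jaw":100}
    - {"x":-0.9,"y":-0.5,"z":-0.3,"wx":0,"wy":0,"wz":1,"jaw":100}
    - {"x":-0.9,"y":-0.5,"z":-0.3,"wx":0,"wy":0,"wz":1,"jaw":100}
    - {"x":-0.9,"y":-0.4,"z":-0.3,"wx":0,"wy":0,"wz":1,"jaw":100}
    - {"x":-1,"y":-0.3,"z":-0.3,"wx":0,"wy":0,"wz":1,"jaw":100}
    - {"x":-1,"y":-0.2,"z":-0.3,"wx":0,"wy":0,"wz":1,"jaw":100}
    - {"x":-1,"y":-0.2,"z":-0.3,"wx":0,"wy":0,"wz":1,"jaw":100}
    - {"x":-1,"y":-0.1,"z":-0.3,"wx":0,"wy":0,"wz":1,"jaw":100}
    - {"x":-1,"y":0,"z":-0.4,"wx":0,"wy":0,"wz":1,"jaw":100}
    - {"x":-1,"y":0.1,"z":-0.3,"wx":0,"wy":0,"wz":1,"jaw":100}

```text
time_s: 1.93
ee_pos: [0.2616, 0.2824, 0.2861]
eef_rot: [3.141, -0.0, 1.804]
force: [0.9, 0.2, 0.3]
grip_width: 0.0943
```

Request:
carry_out:
  deltas:
    - {"x":-1,"y":0.2,"z":-0.4,"wx":0,"wy":0,"wz":1,"jaw":100}
    - {"x":-1,"y":0.2,"z":-0.3,"wx":0,"wy":0,"wz":1,"jaw":100}
    - {"x":-1,"y":0.3,"z":-0.4,"wx":0,"wy":0,"wz":1,"jaw":100}
    - {"x":-0.9,"y":0.4,"z":-0.3,"wx":0,"wy":0,"wz":1,"jaw":100}
    - {"x":-0.9,"y":0.4,"z":-0.4,"wx":0,"wy":0,"wz":1,"jaw":100}
    - {"x":-0.9,"y":0.3,"z":0.2,"wx":0.3,"wy":0.2,"wz":0.7,"jaw":100}
    - {"x":-0.8,"y":0.4,"z":0.1,"wx":0.3,"wy":0.2,"wz":0.7,"jaw":100}
    - {"x":-0.8,"y":0.4,"z":0.1,"wx":0.3,"wy":0.2,"wz":0.7,"jaw":100}
    - {"x":-0.8,"y":0.5,"z":0.1,"wx":0.3,"wy":0.2,"wz":0.7,"jaw":100}
    - {"x":-0.8,"y":0.5,"z":0.1,"wx":0.3,"wy":0.2,"wz":0.7,"jaw":100}
    - {"x":-0.7,"y":0.6,"z":0.1,"wx":0.3,"wy":0.2,"wz":0.7,"jaw":100}
    - {"x":-0.7,"y":0.6,"z":0,"wx":0.3,"wy":0.2,"wz":0.7,"jaw":100}

```text
time_s: 2.93
ee_pos: [0.3249, 0.0633, 0.2975]
eef_rot: [-2.955, -0.077, 1.004]
force: [0.4, -0.1, -0.3]
grip_width: 0.0938
```

```bash
python3 - <<'E'
from h import *
from station import ctrl
p,r=cur(); print(p,r.as_euler('xyz'),ctrl.get_obs()['qpos'])
L=np.radians(35)
plan(p,r,[((.385,-.24,.24),tool(L),18)],q=.1)
E
```

```text
[0.3249 0.0633 0.2975] [-2.9548 -0.0768  1.0045] [-0.049  -0.2098  1.8537  0.1582  1.6231  0.5085]
[{"x": -0.6, "y": 0.6, "z": 0, "wx": 0.2, "wy": 0.2, "wz": 0.7, "jaw": 100}, {"x": -0.6, "y": 0.6, "z": 0, "wx": 0.2, "wy": 0.2, "wz": 0.7, "jaw": 100}, {"x": -0.6, "y": 0.7, "z": 0, "wx": 0.2, "wy": 0.2, "wz": 0.7, "jaw": 100}, {"x": -0.5, "y": 0.7, "z": -0.1, "wx": 0.3, "wy": 0.2, "wz": 0.7, "jaw": 100}, {"x": -0.5, "y": 0.7, "z": -0.1, "wx": 0.3, "wy": 0.2, "wz": 0.7, "jaw": 100}, {"x": -0.4, "y": 0.8, "z": -0.1, "wx": 0.2, "wy": 0.2, "wz": 0.7, "jaw": 100}, {"x": -0.4, "y": 0.8, "z": -0.1, "wx": 0.3, "wy": 0.2, "wz": 0.6, "jaw": 100}, {"x": -0.4, "y": 0.8, "z": -0.2, "wx": 0.3, "wy": 0.2, "wz": 0.7, "jaw": 100}, {"x": -0.3, "y": 0.8, "z": -0.2, "wx": 0.2, "wy": 0.2, "wz": 0.6, "jaw": 100}, {"x": -0.3, "y": 0.8, "z": -0.2, "wx": 0.3, "wy": 0.2, "wz": 0.7, "jaw": 100}, {"x": -0.2, "y": 0.8, "z": -0.2, "wx": 0.2, "wy": 0.3, "wz": 0.6, "jaw": 100}, {"x": -0.2, "y": 0.8, "z": -0.2, "wx": 0.3, "wy": 0.2, "wz": 0.7, "jaw": 100}]
[{"x": -0.1, "y": 0.8, "z": -0.3, "wx": 0.2, "wy": 0.3, "wz": 0.6, "jaw": 100}, {"x": -0.1, "y": 0.8, "z": -0.3, "wx": 0.3, "wy": 0.2, "wz": 0.7, "jaw": 100}, {"x": 0, "y": 0.8, "z": -0.3, "wx": 0.2, "wy": 0.3, "wz": 0.6, "jaw": 100}, {"x": 0, "y": 0.8, "z": -0.3, "wx": 0.3, "wy": 0.2, "wz": 0.7, "jaw": 100}, {"x": 0.1, "y": 0.8, "z": -0.3, "wx": 0.2, "wy": 0.3, "wz": 0.6, "jaw": 100}, {"x": 0.2, "y": 0.9, "z": -0.3, "wx": 0.3, "wy": 0.2, "wz": 0.7, "jaw": 100}]
end [ 0.3856 -0.2404  0.2394] [-2.5299  0.0027 -0.0029]
```

Request:
carry_out:
  deltas:
    - {"x":-0.7,"y":0.6,"z":0,"wx":0.3,"wy":0.2,"wz":0.7,"jaw":100}
    - {"x":-0.6,"y":0.7,"z":0,"wx":0.3,"wy":0.2,"wz":0.7,"jaw":100}
    - {"x":-0.6,"y":0.7,"z":-0.1,"wx":0.3,"wy":0.3,"wz":0.7,"jaw":100}
    - {"x":-0.6,"y":0.7,"z":-0.1,"wx":0.3,"wy":0.2,"wz":0.7,"jaw":100}
    - {"x":-0.5,"y":0.8,"z":-0.1,"wx":0.2,"wy":0.3,"wz":0.7,"jaw":100}
    - {"x":-0.5,"y":0.8,"z":-0.1,"wx":0.3,"wy":0.2,"wz":0.7,"jaw":100}
    - {"x":-0.4,"y":0.8,"z":-0.2,"wx":0.2,"wy":0.3,"wz":0.7,"jaw":100}
    - {"x":-0.4,"y":0.8,"z":-0.2,"wx":0.3,"wy":0.2,"wz":0.7,"jaw":100}
    - {"x":-0.3,"y":0.9,"z":-0.2,"wx":0.2,"wy":0.3,"wz":0.7,"jaw":100}
    - {"x":-0.3,"y":0.9,"z":-0.2,"wx":0.3,"wy":0.2,"wz":0.7,"jaw":100}
    - {"x":-0.2,"y":0.9,"z":-0.3,"wx":0.2,"wy":0.3,"wz":0.7,"jaw":100}
    - {"x":-0.2,"y":0.9,"z":-0.3,"wx":0.3,"wy":0.3,"wz":0.7,"jaw":100}

```text
time_s: 3.93
ee_pos: [0.366, -0.1552, 0.2574]
eef_rot: [-2.637, -0.071, 0.29]
force: [1.1, 0.3, -0.6]
grip_width: 0.0942
```

Request:
carry_out:
  deltas:
    - {"x":-0.1,"y":0.9,"z":-0.3,"wx":0.2,"wy":0.2,"wz":0.7,"jaw":100}
    - {"x":0,"y":0.8,"z":-0.3,"wx":0.3,"wy":0.3,"wz":0.7,"jaw":100}
    - {"x":0,"y":0.9,"z":-0.3,"wx":0.2,"wy":0.2,"wz":0.7,"jaw":100}
    - {"x":0.1,"y":0.8,"z":-0.3,"wx":0.3,"wy":0.3,"wz":0.7,"jaw":100}
    - {"x":0.1,"y":0.8,"z":-0.4,"wx":0.2,"wy":0.2,"wz":0.8,"jaw":100}
    - {"x":0,"y":0,"z":0,"wx":0,"wy":0,"wz":0,"jaw":100}

```text
time_s: 4.43
ee_pos: [0.384, -0.2432, 0.2398]
eef_rot: [-2.528, 0.003, -0.008]
force: [-0.1, 0.7, -1.0]
grip_width: 0.0937
```

```bash
python3 - <<'E'
from h import *
from station import ctrl
p,r=cur(); print(p,r.as_euler('xyz'),ctrl.get_obs()['qpos'])
P=ctrl.camera_params('wrist'); im=ctrl.camera('wrist'); cv2.imwrite('pics/c_wrist.png',im); print(P)
im=ctrl.camera('top'); cv2.imwrite('pics/c_top.png',im)
im=ctrl.camera('scene'); cv2.imwrite('pics/c_scene.png',im)
for n in ('wrist','top','scene'):
  for l in ['rod_top','rod_rest','rod_foot','dispenser','drum_floor','outlet'] if n!='wrist' else ['rod_top','rod_rest']:
    print(n,l,[(np.round(d["position"],1).tolist(),round(d["conf"],2)) for d in ctrl.mark_of(n,l)])
E
```

```text
[ 0.384  -0.2432  0.2398] [-2.5281  0.0032 -0.0082] [-0.8715  0.3198  1.5306  0.3894  1.7686  0.6919]
{'mtx': array([[352.5127,   0.    , 320.8317],
       [  0.    , 352.5127, 240.5077],
       [  0.    ,   0.    ,   1.    ]]), 'origin': array([ 0.456 , -0.3473,  0.3848]), 'attitude': array([ 2.8888,  0.6125, -1.5811])}
wrist rod_top [([237.2, 312.4], 0.65)]
wrist rod_rest [([199.4, 341.6], 0.93)]
top rod_top [([266.2, 424.6], 0.68)]
top rod_rest [([267.4, 379.1], 0.69), ([198.1, 200.9], 0.39)]
top rod_foot []
top dispenser [([224.1, 189.1], 0.59), ([266.6, 423.4], 0.41)]
top drum_floor [([218.1, 180.6], 0.57)]
top outlet [([264.8, 423.6], 0.61), ([241.0, 157.3], 0.59)]
scene rod_top [([214.6, 408.7], 0.75)]
scene rod_rest [([269.8, 391.6], 0.66)]
scene rod_foot []
scene dispenser [([340.7, 232.6], 0.64)]
scene drum_floor [([218.6, 407.1], 0.69), ([312.1, 224.3], 0.66)]
scene outlet [([331.9, 224.3], 0.84)]
```

View pics/c_wrist.png

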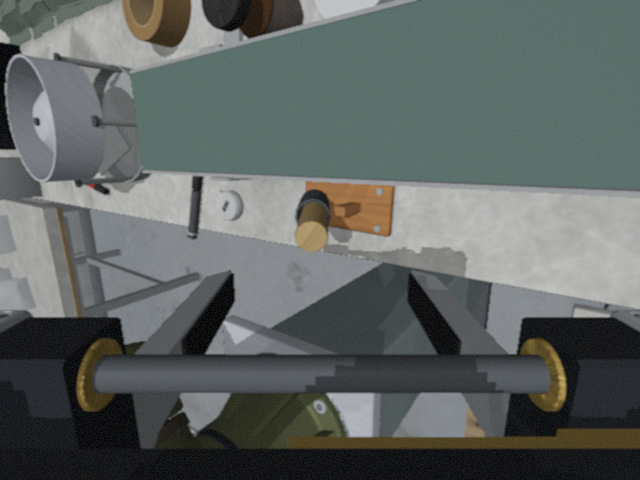

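View pics/c_scene.png

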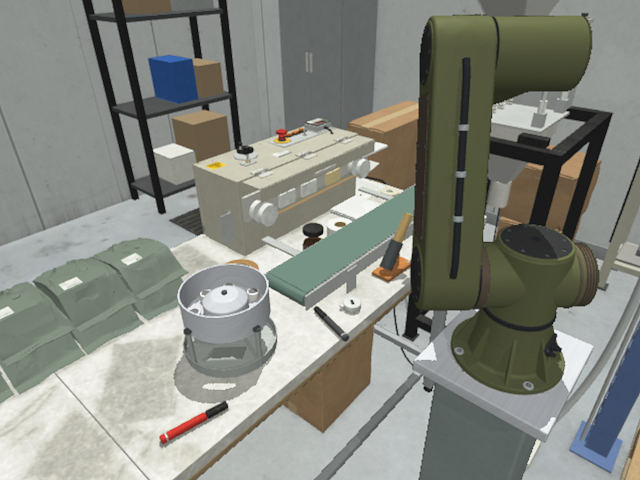

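```bash
python3 - <<'E'
from h import *
s=cv2.imread('pics/c_scene.png')
cv2.imwrite('pics/d1.png',cv2.resize(s[190:300,350:450],None,fx=5,fy=5,interpolation=cv2.INTER_CUBIC))
cv2.imwrite('pics/d2.png',cv2.resize(s[250:400,165:285],None,fx=4,fy=4,interpolation=cv2.INTER_CUBIC))
s=cv2.imread('pics/c_wrist.png')
cv2.imwrite('pics/d3.png',cv2.resize(s[140:300,240:420],None,fx=3.6,fy=3.6,interpolation=cv2.INTER_CUBIC))
E
```

```text
(no output)
```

View pics/d1.png

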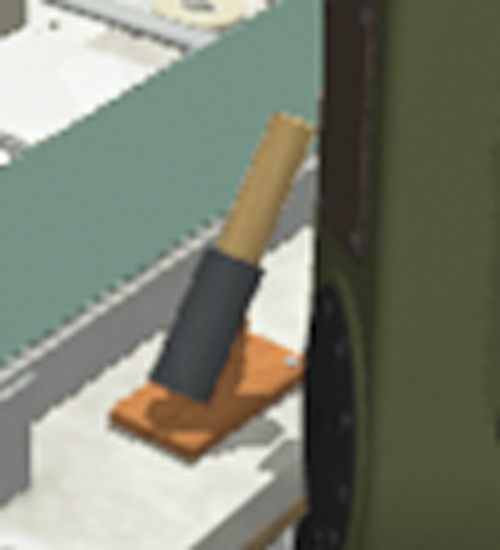

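View pics/d3.png

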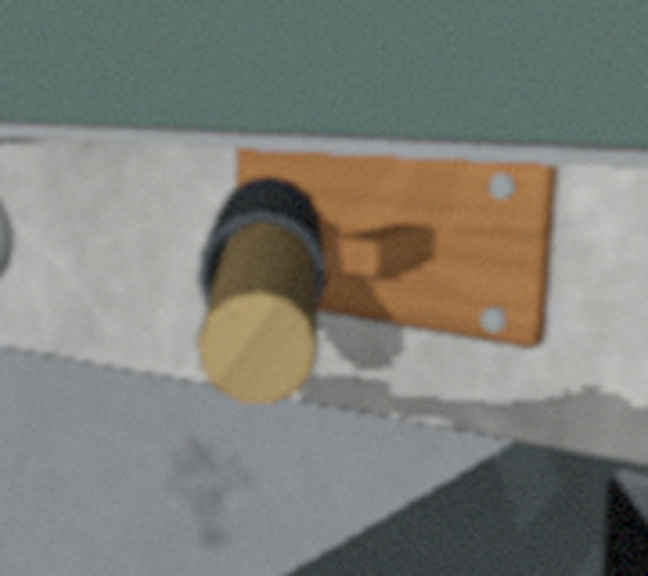

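```bash
cat > fitrod.py <<'E'
from h import *
from station import ctrl
from scipy.optimize import least_squares
T=ctrl.camera_params('top');S=ctrl.camera_params('scene');W=ctrl.camera_params('wrist')
obs=[(W,(311.4,236.6),0),(W,(264/3.6+240,243/3.6+140-2),1),(S,(408.8,213.6),0),(S,(398.6,241),1),(T,(424.3,266.5),0),(T,(393,267.5),1)]
def pts(v):
    L=np.radians(35); ax=np.array([-np.sin(L)*np.sin(-v[3])*-1*-1,-np.sin(L)*np.cos(v[3]),np.cos(L)]); ax[0]=np.sin(L)*np.sin(v[3])
    return v[:3],v[:3]-.085*ax
def f(v):
    p=pts(v); o=[]
    for C,px,i in obs:
        d=np.linalg.norm(p[i]-C['origin']); o+=list((proj(C,p[i])[0]-px)*d/C['mtx'][0,0]*1000)
    return o
s=least_squares(f,[.388,-.18,.16,0],loss='soft_l1')
print(s.x,np.round(np.array(f(s.x)).reshape(-1,2),1)); print(pts(s.x))
E
python3 fitrod.py
```

```text
[ 0.3886 -0.1779  0.1615 -0.0647] [[ 0.3  0.3]
 [ 0.6  9.9]
 [-3.4 -0.2]
 [-9.2 -0.6]
 [-3.3  0.7]
 [10.   0.1]]
(array([ 0.3886, -0.1779,  0.1615]), array([ 0.3918, -0.1292,  0.0919]))
```

```bash
python3 - <<'E'
from h import *
from station import ctrl
W=ctrl.camera_params('wrist')
c=[onz(W,240+a/3.6,140+b/3.6,.012) for a,b in [(237,150),(555,166),(542,348)]]
print(c, (c[1]-c[0])/np.linalg.norm(c[1]-c[0]))
a=cv2.imread('pics/c_top.png');cv2.imwrite('pics/d4.png',cv2.resize(a[240:300,350:440],None,fx=8,fy=8,interpolation=cv2.INTER_CUBIC))
# predictions for yaw values
T=ctrl.camera_params('top')
for yaw in (0,-.02,-.06):
    L=np.radians(35);ax=np.array([np.sin(L)*np.sin(yaw),-np.sin(L)*np.cos(yaw),np.cos(L)]);t=np.array([.3886,-.1779,.1615])
    for C in (W,T): print(yaw,proj(C,np.array([t,t-.085*ax])).ravel())
E
```

```text
[array([ 0.4175, -0.0581,  0.012 ]), array([ 0.4182, -0.183 ,  0.012 ]), array([ 0.3595, -0.1815,  0.012 ])] [ 0.006 -1.    -0.   ]
0 [311.8385 236.9566 313.8233 217.875 ]
0 [422.8909 266.7927 397.0666 268.8432]
-0.02 [311.8385 236.9566 313.8242 216.9607]
-0.02 [422.8909 266.7927 397.0647 268.4394]
-0.06 [311.8385 236.9566 313.8709 215.1354]
-0.06 [422.8909 266.7927 397.0851 267.6329]
```

View pics/d4.png

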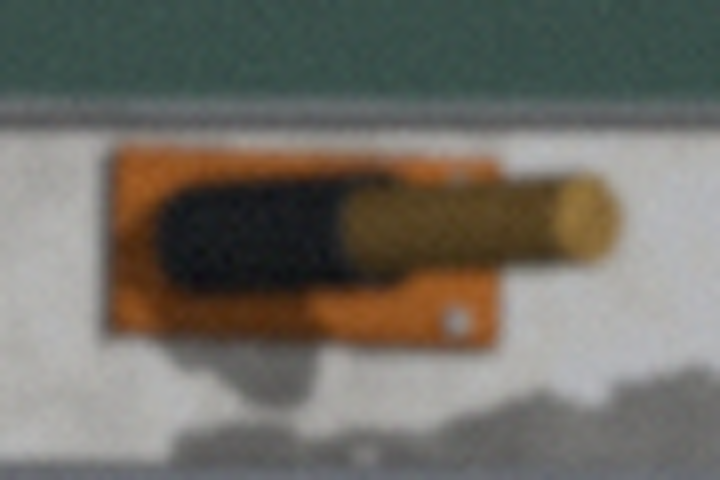

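```bash
python3 - <<'E'
from h import *
p,r=cur()
t=np.array([.3887,-.178,.1615]); rt=tool(np.radians(35),-.01); ax=-rt.apply([0,0,1]); print(ax)
plan(p,r,[(t+.04*ax,rt,5),(t-.064*ax,rt,6)],q=.05)
E
```

```text
[-0.0057 -0.5735  0.8192]
[{"x": 0.05, "y": -0.05, "z": 0.6, "wx": 0, "wy": 0, "wz": 0, "jaw": 100}, {"x": 0.05, "y": -0.05, "z": 0.6, "wx": 0, "wy": 0, "wz": 0, "jaw": 100}, {"x": 0.05, "y": -0.05, "z": 0.6, "wx": 0, "wy": 0, "wz": 0, "jaw": 100}, {"x": 0.05, "y": -0.1, "z": 0.65, "wx": 0, "wy": 0.05, "wz": 0.05, "jaw": 100}, {"x": 0, "y": -0.05, "z": 0.6, "wx": 0, "wy": 0, "wz": 0, "jaw": 100}, {"x": 0, "y": 0, "z": 0.85, "wx": 0, "wy": 0, "wz": 0, "jaw": 100}, {"x": 0, "y": 0, "z": 0.85, "wx": 0, "wy": 0, "wz": 0, "jaw": 100}, {"x": 0, "y": 0, "z": 0.9, "wx": 0, "wy": 0, "wz": 0, "jaw": 100}, {"x": 0, "y": 0, "z": 0.85, "wx": 0, "wy": 0, "wz": 0, "jaw": 100}, {"x": 0, "y": 0, "z": 0.9, "wx": 0, "wy": 0, "wz": 0, "jaw": 100}, {"x": 0, "y": 0, "z": 0.85, "wx": 0, "wy": 0, "wz": 0, "jaw": 100}]
end [ 0.3888 -0.1414  0.1093] [-2.5299 -0.0004 -0.0081]
```

Request:
carry_out:
  deltas:
    - {"x":0.05,"y":-0.05,"z":0.6,"wx":0,"wy":0,"wz":0,"jaw":100}
    - {"x":0.05,"y":-0.05,"z":0.6,"wx":0,"wy":0,"wz":0,"jaw":100}
    - {"x":0.05,"y":-0.05,"z":0.6,"wx":0,"wy":0,"wz":0,"jaw":100}
    - {"x":0.05,"y":-0.1,"z":0.65,"wx":0,"wy":0.05,"wz":0.05,"jaw":100}
    - {"x":0,"y":-0.05,"z":0.6,"wx":0,"wy":0,"wz":0,"jaw":100}
    - {"x":0,"y":0,"z":0.85,"wx":0,"wy":0,"wz":0,"jaw":100}
    - {"x":0,"y":0,"z":0.85,"wx":0,"wy":0,"wz":0,"jaw":100}
    - {"x":0,"y":0,"z":0.9,"wx":0,"wy":0,"wz":0,"jaw":100}
    - {"x":0,"y":0,"z":0.85,"wx":0,"wy":0,"wz":0,"jaw":100}
    - {"x":0,"y":0,"z":0.9,"wx":0,"wy":0,"wz":0,"jaw":100}
    - {"x":0,"y":0,"z":0.85,"wx":0,"wy":0,"wz":0,"jaw":100}
    - {"x":0,"y":0,"z":0,"wx":0,"wy":0,"wz":0,"jaw":100}

```text
time_s: 6.28
ee_pos: [0.3879, -0.1396, 0.1076]
eef_rot: [-2.527, 0.003, -0.007]
force: [0.4, 0.8, -0.6]
grip_width: 0.0942
```

```bash
python3 - <<'E'
from h import *
from station import ctrl
im=ctrl.camera('wrist'); cv2.imwrite('pics/e_wrist.png',im)
print(proj(ctrl.camera_params('wrist'),np.array(cur()[0])))
E
```

```text
[[318.7133 289.001 ]]
```

View pics/e_wrist.png

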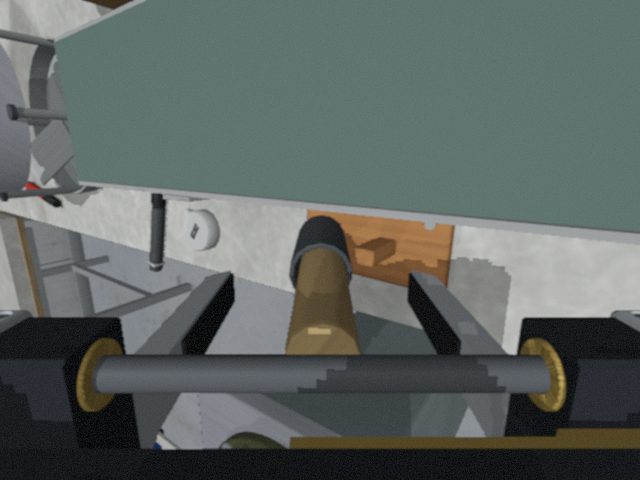

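Request:
carry_out:
  deltas:
    - {"x":0,"y":0.1,"z":0,"wx":0,"wy":0,"wz":0,"jaw":40}
    - {"x":0,"y":0,"z":0,"wx":0,"wy":0,"wz":0,"jaw":20}
    - {"x":0,"y":0,"z":0,"wx":0,"wy":0,"wz":0,"jaw":0}
    - {"x":0,"y":0,"z":0,"wx":0,"wy":0,"wz":0,"jaw":0}
    - {"x":0,"y":0,"z":0,"wx":0,"wy":0,"wz":0,"jaw":0}
    - {"x":0,"y":0,"z":0,"wx":0,"wy":0,"wz":0,"jaw":0}
  squeeze: 25

```text
time_s: 6.83
ee_pos: [0.3889, -0.1432, 0.1083]
eef_rot: [-2.53, -0.001, -0.008]
force: [0.3, -0.3, -0.0]
grip_width: 0.0574
```

Request:
carry_out:
  deltas:
    - {"x":0,"y":0,"z":0,"wx":0,"wy":0,"wz":0,"jaw":0}
    - {"x":0,"y":0,"z":0,"wx":0,"wy":0,"wz":0,"jaw":0}
    - {"x":0,"y":0,"z":0,"wx":0,"wy":0,"wz":0,"jaw":0}
    - {"x":0,"y":0,"z":0,"wx":0,"wy":0,"wz":0,"jaw":0}
    - {"x":0,"y":0,"z":0,"wx":0,"wy":0,"wz":0,"jaw":0}
    - {"x":0,"y":0,"z":0,"wx":0,"wy":0,"wz":0,"jaw":0}
  squeeze: 25

```text
time_s: 7.33
ee_pos: [0.3889, -0.1422, 0.1088]
eef_rot: [-2.527, -0.001, -0.008]
force: [0.4, 5.9, 8.2]
grip_width: 0.0276
```

Request:
carry_out:
  deltas:
    - {"x":0,"y":-0.05,"z":0,"wx":0,"wy":0,"wz":0,"jaw":0}
    - {"x":0,"y":0,"z":0,"wx":0,"wy":0,"wz":0,"jaw":0}
  squeeze: 45

```text
time_s: 7.5
ee_pos: [0.3889, -0.142, 0.109]
eef_rot: [-2.53, -0.001, -0.008]
force: [0.6, 2.5, 3.1]
grip_width: 0.0278
```

Good grip. Draw along the tube (80 mm plus margin).

Request:
carry_out:
  deltas:
    - {"x":0,"y":0,"z":-0.3,"wx":0,"wy":0,"wz":0,"jaw":0}
    - {"x":0,"y":0,"z":-0.5,"wx":0,"wy":0,"wz":0,"jaw":0}
    - {"x":0,"y":0,"z":-0.5,"wx":0,"wy":0,"wz":0,"jaw":0}

```text
time_s: 7.75
ee_pos: [0.3886, -0.1574, 0.1307]
eef_rot: [-2.529, 0.0, -0.008]
force: [1.4, 3.8, -0.9]
grip_width: 0.0274
```

Request:
carry_out:
  deltas:
    - {"x":0,"y":0,"z":-0.7,"wx":0,"wy":0,"wz":0,"jaw":0}
    - {"x":0,"y":0,"z":-0.8,"wx":0,"wy":0,"wz":0,"jaw":0}
    - {"x":0,"y":0,"z":-0.8,"wx":0,"wy":0,"wz":0,"jaw":0}
    - {"x":0,"y":0,"z":-0.8,"wx":0,"wy":0,"wz":0,"jaw":0}
    - {"x":0,"y":0,"z":-0.8,"wx":0,"wy":0,"wz":0,"jaw":0}

```text
time_s: 8.17
ee_pos: [0.3882, -0.2033, 0.1952]
eef_rot: [-2.531, -0.001, -0.009]
force: [0.3, -1.2, -3.1]
grip_width: 0.0278
```

```bash
python3 - <<'E'
from h import *
p,r=cur()
plan(p,r,[((.39,-.20,.285),tool(.38,.1),6),((.43,.08,.31),tool(0,.6),16),((.456,.326,.30),tool(0,.9),13)],q=.1,jaw=0)
E
```

```text
[{"x": 0, "y": -0.5, "z": -0.6, "wx": -0.5, "wy": -0.1, "wz": -0.2, "jaw": 0}, {"x": 0, "y": -0.4, "z": -0.6, "wx": -0.5, "wy": -0.1, "wz": -0.2, "jaw": 0}, {"x": 0, "y": -0.4, "z": -0.6, "wx": -0.5, "wy": -0.1, "wz": -0.2, "jaw": 0}, {"x": 0, "y": -0.4, "z": -0.7, "wx": -0.5, "wy": -0.1, "wz": -0.2, "jaw": 0}, {"x": 0.1, "y": -0.3, "z": -0.7, "wx": -0.4, "wy": -0.1, "wz": -0.2, "jaw": 0}, {"x": 0, "y": -0.3, "z": -0.6, "wx": -0.5, "wy": -0.2, "wz": -0.2, "jaw": 0}, {"x": 0.2, "y": -0.8, "z": 0.2, "wx": -0.3, "wy": -0.1, "wz": -0.4, "jaw": 0}, {"x": 0.2, "y": -0.8, "z": 0.2, "wx": -0.3, "wy": -0.1, "wz": -0.4, "jaw": 0}, {"x": 0.3, "y": -0.8, "z": 0.2, "wx": -0.3, "wy": -0.1, "wz": -0.4, "jaw": 0}, {"x": 0.3, "y": -0.8, "z": 0.2, "wx": -0.3, "wy": -0.1, "wz": -0.4, "jaw": 0}, {"x": 0.3, "y": -0.8, "z": 0.2, "wx": -0.3, "wy": -0.1, "wz": -0.4, "jaw": 0}, {"x": 0.4, "y": -0.8, "z": 0.1, "wx": -0.3, "wy": -0.1, "wz": -0.4, "jaw": 0}]
[{"x": 0.4, "y": -0.8, "z": 0.1, "wx": -0.3, "wy": -0.1, "wz": -0.4, "jaw": 0}, {"x": 0.4, "y": -0.8, "z": 0.1, "wx": -0.3, "wy": 0, "wz": -0.4, "jaw": 0},
[... 896 characters left out ...]
"x": 0.7, "y": -0.7, "z": 0.1, "wx": 0, "wy": 0, "wz": -0.3, "jaw": 0}, {"x": 0.7, "y": -0.6, "z": 0, "wx": 0, "wy": 0, "wz": -0.3, "jaw": 0}, {"x": 0.7, "y": -0.6, "z": 0.1, "wx": 0, "wy": 0, "wz": -0.3, "jaw": 0}, {"x": 0.7, "y": -0.6, "z": 0, "wx": 0, "wy": 0, "wz": -0.3, "jaw": 0}, {"x": 0.7, "y": -0.6, "z": 0.1, "wx": 0, "wy": 0, "wz": -0.3, "jaw": 0}, {"x": 0.8, "y": -0.6, "z": 0, "wx": 0, "wy": 0, "wz": -0.3, "jaw": 0}, {"x": 0.8, "y": -0.6, "z": 0.1, "wx": 0, "wy": 0, "wz": -0.3, "jaw": 0}, {"x": 0.8, "y": -0.5, "z": 0, "wx": 0, "wy": 0, "wz": -0.2, "jaw": 0}, {"x": 0.7, "y": -0.6, "z": 0.1, "wx": 0, "wy": 0, "wz": -0.3, "jaw": 0}]
end [0.4555 0.3261 0.2999] [ 3.1384 -0.0024  0.9011]
```

Request:
carry_out:
  deltas:
    - {"x":0,"y":-0.5,"z":-0.6,"wx":-0.5,"wy":-0.1,"wz":-0.2,"jaw":0}
    - {"x":0,"y":-0.4,"z":-0.6,"wx":-0.5,"wy":-0.1,"wz":-0.2,"jaw":0}
    - {"x":0,"y":-0.4,"z":-0.6,"wx":-0.5,"wy":-0.1,"wz":-0.2,"jaw":0}
    - {"x":0,"y":-0.4,"z":-0.7,"wx":-0.5,"wy":-0.1,"wz":-0.2,"jaw":0}
    - {"x":0.1,"y":-0.3,"z":-0.7,"wx":-0.4,"wy":-0.1,"wz":-0.2,"jaw":0}
    - {"x":0,"y":-0.3,"z":-0.6,"wx":-0.5,"wy":-0.2,"wz":-0.2,"jaw":0}
    - {"x":0.2,"y":-0.8,"z":0.2,"wx":-0.3,"wy":-0.1,"wz":-0.4,"jaw":0}
    - {"x":0.2,"y":-0.8,"z":0.2,"wx":-0.3,"wy":-0.1,"wz":-0.4,"jaw":0}
    - {"x":0.3,"y":-0.8,"z":0.2,"wx":-0.3,"wy":-0.1,"wz":-0.4,"jaw":0}
    - {"x":0.3,"y":-0.8,"z":0.2,"wx":-0.3,"wy":-0.1,"wz":-0.4,"jaw":0}
    - {"x":0.3,"y":-0.8,"z":0.2,"wx":-0.3,"wy":-0.1,"wz":-0.4,"jaw":0}
    - {"x":0.4,"y":-0.8,"z":0.1,"wx":-0.3,"wy":-0.1,"wz":-0.4,"jaw":0}

```text
time_s: 9.17
ee_pos: [0.4053, -0.0959, 0.2932]
eef_rot: [-2.909, -0.009, 0.3]
force: [0.8, 0.0, -1.2]
grip_width: 0.0281
```

Request:
carry_out:
  deltas:
    - {"x":0.4,"y":-0.8,"z":0.1,"wx":-0.3,"wy":-0.1,"wz":-0.4,"jaw":0}
    - {"x":0.4,"y":-0.8,"z":0.1,"wx":-0.3,"wy":0,"wz":-0.4,"jaw":0}
    - {"x":0.4,"y":-0.8,"z":0.1,"wx":-0.3,"wy":-0.1,"wz":-0.4,"jaw":0}
    - {"x":0.5,"y":-0.8,"z":0,"wx":-0.3,"wy":0,"wz":-0.4,"jaw":0}
    - {"x":0.5,"y":-0.8,"z":0,"wx":-0.3,"wy":-0.1,"wz":-0.4,"jaw":0}
    - {"x":0.5,"y":-0.7,"z":0,"wx":-0.3,"wy":0,"wz":-0.3,"jaw":0}
    - {"x":0.5,"y":-0.7,"z":0,"wx":-0.3,"wy":-0.1,"wz":-0.4,"jaw":0}
    - {"x":0.5,"y":-0.7,"z":0,"wx":-0.3,"wy":0,"wz":-0.3,"jaw":0}
    - {"x":0.6,"y":-0.7,"z":0,"wx":-0.2,"wy":-0.1,"wz":-0.4,"jaw":0}
    - {"x":0.6,"y":-0.7,"z":-0.1,"wx":-0.3,"wy":0,"wz":-0.3,"jaw":0}
    - {"x":0.6,"y":-0.7,"z":0,"wx":0,"wy":0,"wz":-0.3,"jaw":0}
    - {"x":0.6,"y":-0.7,"z":0,"wx":0,"wy":0,"wz":-0.3,"jaw":0}

```text
time_s: 10.17
ee_pos: [0.4342, 0.1189, 0.3101]
eef_rot: [3.139, -0.005, 0.647]
force: [0.5, -0.2, -2.8]
grip_width: 0.0274
```

Request:
carry_out:
  deltas:
    - {"x":0.7,"y":-0.7,"z":0,"wx":0,"wy":0,"wz":-0.3,"jaw":0}
    - {"x":0.7,"y":-0.7,"z":0,"wx":0,"wy":0,"wz":-0.3,"jaw":0}
    - {"x":0.7,"y":-0.7,"z":0.1,"wx":0,"wy":0,"wz":-0.3,"jaw":0}
    - {"x":0.7,"y":-0.6,"z":0,"wx":0,"wy":0,"wz":-0.3,"jaw":0}
    - {"x":0.7,"y":-0.6,"z":0.1,"wx":0,"wy":0,"wz":-0.3,"jaw":0}
    - {"x":0.7,"y":-0.6,"z":0,"wx":0,"wy":0,"wz":-0.3,"jaw":0}
    - {"x":0.7,"y":-0.6,"z":0.1,"wx":0,"wy":0,"wz":-0.3,"jaw":0}
    - {"x":0.8,"y":-0.6,"z":0,"wx":0,"wy":0,"wz":-0.3,"jaw":0}
    - {"x":0.8,"y":-0.6,"z":0.1,"wx":0,"wy":0,"wz":-0.3,"jaw":0}
    - {"x":0.8,"y":-0.5,"z":0,"wx":0,"wy":0,"wz":-0.2,"jaw":0}
    - {"x":0.7,"y":-0.6,"z":0.1,"wx":0,"wy":0,"wz":-0.3,"jaw":0}
    - {"x":0,"y":0,"z":0,"wx":0,"wy":0,"wz":0,"jaw":0}

```text
time_s: 11.17
ee_pos: [0.4554, 0.3293, 0.2992]
eef_rot: [3.14, -0.003, 0.904]
force: [0.3, 0.7, -2.2]
grip_width: 0.0274
```

```bash
python3 - <<'E'
from h import *
from station import ctrl
print(ctrl.get_obs())
print(ctrl.camera_params('wrist'))
for n in ('wrist','top','scene'):
    im=ctrl.camera(n); cv2.imwrite(f'pics/f_{n}.png',im)
E
```

```text
{'time_s': 11.1667, 'qpos': array([ 0.5613,  0.2735,  1.3396, -0.0007,  1.5252,  1.2278]), 'joint_vel': array([-0.0415, -0.0366,  0.0432, -0.0099,  0.0032, -0.0095]), 'tau': array([  0.9019, -54.4913, -39.6377,   0.0504,  -0.1012,   0.1272]), 'ee_pos': array([0.4554, 0.3293, 0.2992]), 'eef_rot': array([ 3.1398, -0.0029,  0.9043]), 'force': array([ 0.3215,  0.707 , -2.1853]), 'moment': array([-0.1276,  0.0848,  0.0177]), 'grip_width': 0.02738847355940426}
{'mtx': array([[352.5127,   0.    , 320.8317],
       [  0.    , 352.5127, 240.5077],
       [  0.    ,   0.    ,   1.    ]]), 'origin': array([0.4998, 0.3853, 0.4774]), 'attitude': array([ 2.8939, -0.0035, -0.6673])}
```

View pics/f_wrist.png

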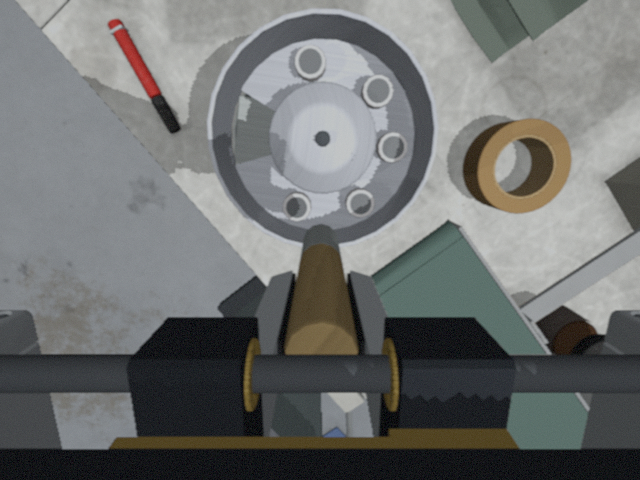

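View pics/f_scene.png

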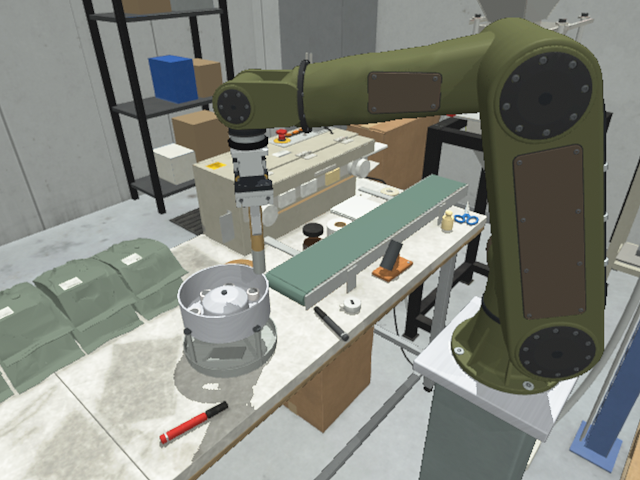

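View pics/f_top.png

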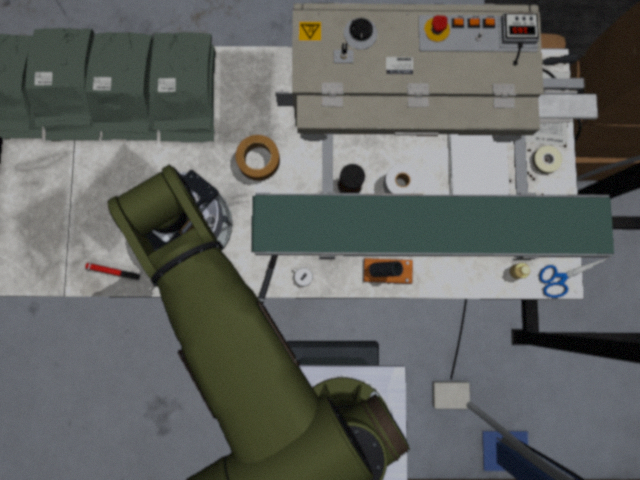

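```bash
cat > ov.py <<'E'
from h import *
import sys,json
W={'mtx':np.array([[352.5127,0,320.8317],[0,352.5127,240.5077],[0,0,1]]),'origin':np.array([0.4998,0.3853,0.4774]),'attitude':np.array([2.8939,-0.0035,-0.6673])}
def ov(cx,cy,o,out,path='pics/f_wrist.png',sc=2.3):
    im=cv2.resize(cv2.imread(path)[0:260,190:450],None,fx=sc,fy=sc,interpolation=cv2.INTER_CUBIC)
    a=np.linspace(0,2*np.pi,200)
    for rr,z,c in [(.095,.165,(0,0,255)),(.095,.1,(0,255,0)),(.051,.1,(255,0,255)),(.04,.158,(255,255,0))]:
        q=(proj(W,np.c_[cx+rr*np.cos(a),cy+rr*np.sin(a),0*a+z])-[190,0])*sc
        cv2.polylines(im,[q.astype(np.int32)],True,c,1)
    for k in (-23,23):
        t=np.radians(o+k); q=(proj(W,np.array([[cx+rr*np.cos(t),cy+rr*np.sin(t),.1] for rr in (.051,.095)]))-[190,0])*sc
        cv2.polylines(im,[q.astype(np.int32)],False,(0,255,255),1)
    cv2.imwrite(out,im)
if __name__=='__main__':
    ov(*[float(v) for v in sys.argv[1:4]],sys.argv[4])
E
python3 ov.py .506 .389 134 pics/g1.png; python3 - <<'E'
from h import *
from ov import W
print(onz(W,322,138.5,.158), [onz(W,c,r,.165) for c,r in [(209,132),(436,132),(322,10)]])
E
```

```text
[0.5082 0.3925 0.158 ] [array([0.4361, 0.4557, 0.165 ]), array([0.5873, 0.3366, 0.165 ]), array([0.5679, 0.4685, 0.165 ])]
```

View pics/g1.png

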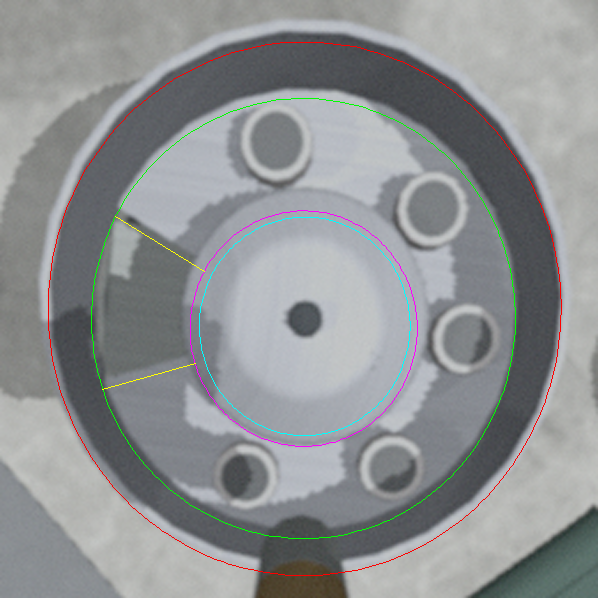

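```bash
python3 ov.py .508 .3922 133 pics/g2.png
```

```text
(no output)
```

View pics/g2.png

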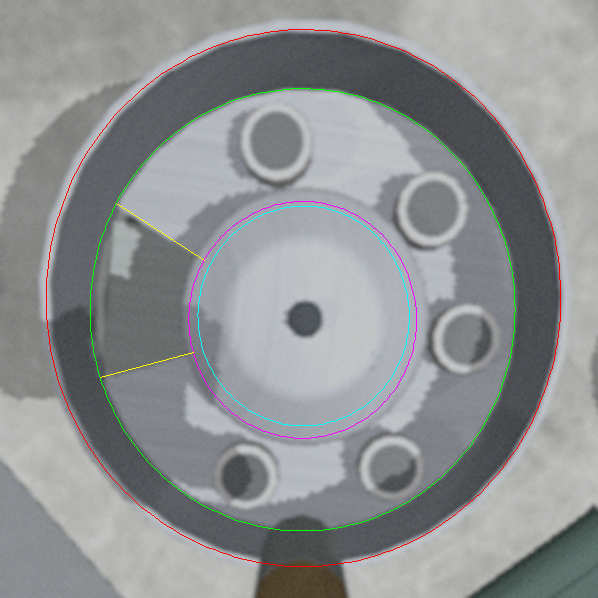

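```bash
python3 - <<'E'
from h import *
from ov import W
p=np.array([.4554,.3293,.2992]); r=R.from_euler('xyz',[3.1398,-.0029,.9043])
for d in (.04,.101): print(d,proj(W,p+r.apply([0,0,d])))
im=cv2.imread('pics/f_wrist.png'); cv2.imwrite('pics/g3.png',cv2.resize(im[210:380,250:390],None,fx=4,fy=3.5,interpolation=cv2.INTER_CUBIC))
c=np.array([.5078,.3915]);
for px in [(276,143),(432,208),(464,338),(391,465),(246,475)]:
    q=onz(W,190+px[0]/2.3,px[1]/2.3,.12)[:2]-c; print(np.hypot(*q),np.degrees(np.arctan2(q[1],q[0])))
E
```

```text
0.04 [[319.4288 264.6366]]
0.101 [[319.5889 241.1807]]
0.07123236669704812 60.84373569808385
0.06989428646535897 2.899425299627024
0.06857380218090407 -42.94466088229559
0.07137172057713047 -95.41198813803575
0.06928990189166347 -149.88434600406043
```

View pics/g3.png

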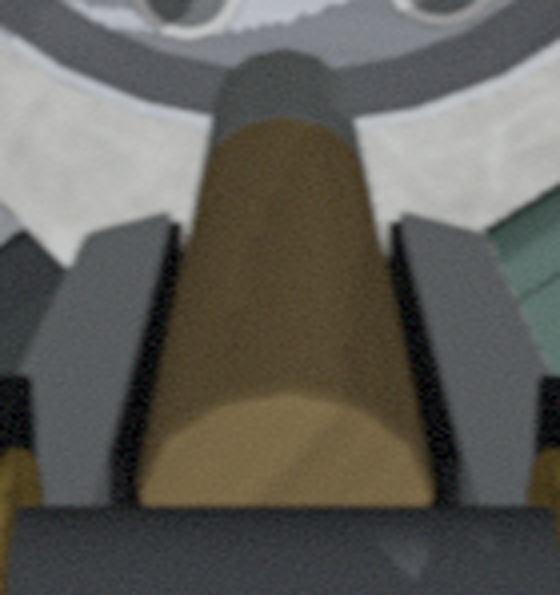

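```bash
cat >> h.py <<'E'
C=np.array([.5078,.3915])
def at(ang,z,rad=.073): t=np.radians(ang); return np.array([C[0]+rad*np.cos(t),C[1]+rad*np.sin(t),z])
E
python3 - <<'E'
from h import *
p,r=cur(); u=tool(0,.9)
plan(p,r,[(at(96,.29),u,8)],q=.05,jaw=0)
E
```

```text
[{"x": 0.85, "y": -0.3, "z": 0.05, "wx": 0, "wy": 0, "wz": 0, "jaw": 0}, {"x": 0.85, "y": -0.3, "z": 0.05, "wx": 0, "wy": 0, "wz": 0, "jaw": 0}, {"x": 0.85, "y": -0.3, "z": 0.05, "wx": 0, "wy": 0, "wz": 0, "jaw": 0}, {"x": 0.85, "y": -0.3, "z": 0.05, "wx": 0, "wy": 0, "wz": 0, "jaw": 0}, {"x": 0.85, "y": -0.35, "z": 0.1, "wx": 0, "wy": 0, "wz": 0, "jaw": 0}, {"x": 0.85, "y": -0.3, "z": 0.05, "wx": 0, "wy": 0, "wz": 0, "jaw": 0}, {"x": 0.85, "y": -0.35, "z": 0.1, "wx": 0, "wy": 0, "wz": 0, "jaw": 0}, {"x": 0.8, "y": -0.3, "z": 0.05, "wx": 0.05, "wy": -0.05, "wz": 0, "jaw": 0}]
end [0.5003 0.4637 0.2901] [-3.1399  0.0007  0.901 ]
```

Request:
carry_out:
  deltas:
    - {"x":0.85,"y":-0.3,"z":0.05,"wx":0,"wy":0,"wz":0,"jaw":0}
    - {"x":0.85,"y":-0.3,"z":0.05,"wx":0,"wy":0,"wz":0,"jaw":0}
    - {"x":0.85,"y":-0.3,"z":0.05,"wx":0,"wy":0,"wz":0,"jaw":0}
    - {"x":0.85,"y":-0.3,"z":0.05,"wx":0,"wy":0,"wz":0,"jaw":0}
    - {"x":0.85,"y":-0.35,"z":0.1,"wx":0,"wy":0,"wz":0,"jaw":0}
    - {"x":0.85,"y":-0.3,"z":0.05,"wx":0,"wy":0,"wz":0,"jaw":0}
    - {"x":0.85,"y":-0.35,"z":0.1,"wx":0,"wy":0,"wz":0,"jaw":0}
    - {"x":0.8,"y":-0.3,"z":0.05,"wx":0,"wy":0,"wz":0,"jaw":0}
    - {"x":0,"y":0,"z":0.0,"wx":0,"wy":0,"wz":0,"jaw":0}
    - {"x":0,"y":0,"z":0.0,"wx":0,"wy":0,"wz":0,"jaw":0}

```text
time_s: 12.15
ee_pos: [0.5003, 0.4637, 0.2896]
eef_rot: [3.139, -0.003, 0.901]
force: [-0.2, 0.1, -2.3]
grip_width: 0.0274
```

```bash
python3 - <<'E'
from h import *
from station import ctrl
p,r=cur(); print(p,r.as_euler('xyz'))
W=ctrl.camera_params('wrist');cv2.imwrite('pics/i_wrist.png',ctrl.camera('wrist'));cv2.imwrite('pics/i_scene.png',ctrl.camera('scene'))
im=cv2.imread('pics/i_wrist.png');a=np.linspace(0,6.283,200)
for rr,z,c in [(.095,.165,(0,0,255)),(.095,.1,(0,255,0)),(.051,.1,(255,0,255))]:
    q=proj(W,np.c_[C[0]+rr*np.cos(a),C[1]+rr*np.sin(a),0*a+z]);cv2.polylines(im,[q.astype(np.int32)],True,c,1)
cv2.imwrite('pics/i_w2.png',im)
s=cv2.imread('pics/i_scene.png');cv2.imwrite('pics/i_s2.png',cv2.resize(s[120:380,150:300],None,fx=3,fy=2.3))
plan(p,r,[(at(96,.215),tool(0,.9),5)],q=.05,jaw=0)
E
```

```text
[0.5003 0.4637 0.2896] [ 3.1395 -0.0028  0.901 ]
[{"x": 0, "y": 0, "z": 0.75, "wx": 0, "wy": 0, "wz": 0, "jaw": 0}, {"x": 0, "y": 0, "z": 0.75, "wx": 0, "wy": 0, "wz": 0, "jaw": 0}, {"x": 0, "y": 0, "z": 0.75, "wx": 0, "wy": 0, "wz": 0, "jaw": 0}, {"x": 0, "y": 0, "z": 0.75, "wx": 0, "wy": 0, "wz": 0, "jaw": 0}, {"x": 0, "y": -0.05, "z": 0.75, "wx": 0.05, "wy": -0.05, "wz": 0, "jaw": 0}]
end [0.4998 0.4643 0.2146] [-3.1397  0.0012  0.901 ]
```

View pics/i_w2.png

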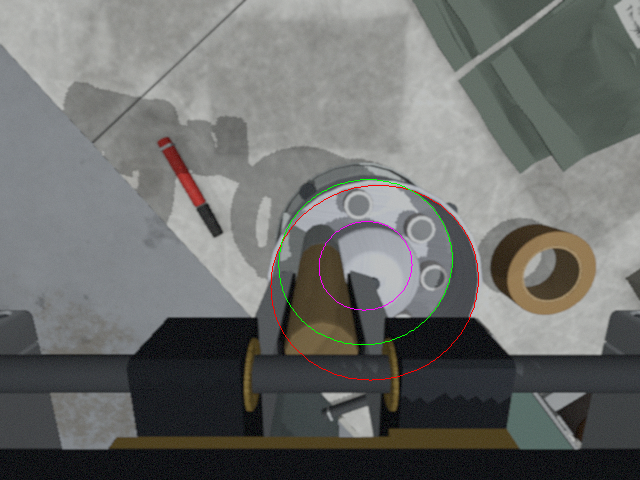

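View pics/i_s2.png

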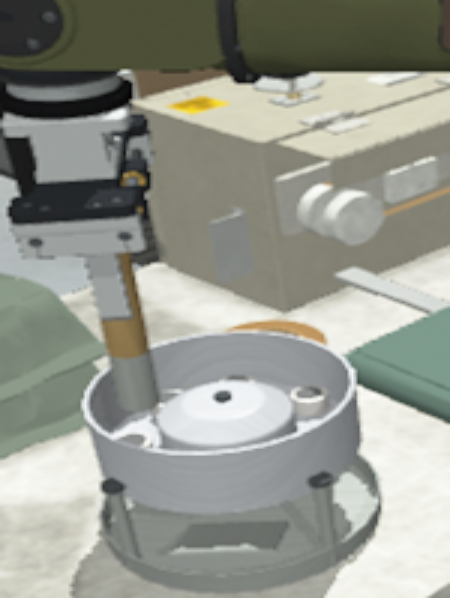

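Request:
carry_out:
  deltas:
    - {"x":0,"y":0,"z":0.75,"wx":0,"wy":0,"wz":0,"jaw":0}
    - {"x":0,"y":0,"z":0.75,"wx":0,"wy":0,"wz":0,"jaw":0}
    - {"x":0,"y":0,"z":0.75,"wx":0,"wy":0,"wz":0,"jaw":0}
    - {"x":0,"y":0,"z":0.75,"wx":0,"wy":0,"wz":0,"jaw":0}
    - {"x":0,"y":0,"z":0.5,"wx":0.05,"wy":-0.05,"wz":0,"jaw":0}
    - {"x":0,"y":0,"z":0,"wx":0,"wy":0,"wz":0,"jaw":0}

```text
time_s: 12.75
ee_pos: [0.4999, 0.4632, 0.2181]
eef_rot: [-3.139, 0.004, 0.901]
force: [-0.2, -0.1, -2.6]
grip_width: 0.0276
```

Request:
carry_out:
  deltas:
    - {"x":0,"y":0,"z":0.2,"wx":0,"wy":0,"wz":0,"jaw":0}
    - {"x":0,"y":0,"z":0.2,"wx":0,"wy":0,"wz":0,"jaw":0}
    - {"x":0,"y":0,"z":0.1,"wx":0,"wy":0,"wz":0,"jaw":0}
    - {"x":0,"y":0,"z":0.05,"wx":0,"wy":0,"wz":0,"jaw":0}

```text
time_s: 13.08
ee_pos: [0.5002, 0.4643, 0.2089]
eef_rot: [-3.14, 0.0, 0.902]
force: [0.7, -0.4, -2.1]
grip_width: 0.0273
```

Request:
carry_out:
  deltas:
    - {"x":0,"y":0,"z":0.05,"wx":0,"wy":0,"wz":0,"jaw":0}
    - {"x":0,"y":0,"z":0.05,"wx":0,"wy":0,"wz":0,"jaw":0}
    - {"x":0,"y":0,"z":0.05,"wx":0,"wy":0,"wz":0,"jaw":0}

```text
time_s: 13.33
ee_pos: [0.5002, 0.4644, 0.2059]
eef_rot: [-3.14, 0.0, 0.902]
force: [-0.0, 0.9, -2.2]
grip_width: 0.0275
```

Request:
carry_out:
  deltas:
    - {"x":0,"y":0,"z":0.05,"wx":0,"wy":0,"wz":0,"jaw":0}
    - {"x":0,"y":0,"z":0.05,"wx":0,"wy":0,"wz":0,"jaw":0}

```text
time_s: 13.5
ee_pos: [0.5002, 0.4643, 0.2037]
eef_rot: [-3.14, 0.001, 0.902]
force: [-0.3, 0.1, -2.3]
grip_width: 0.0275
```

Request:
carry_out:
  deltas:
    - {"x":0,"y":0,"z":0.05,"wx":0,"wy":0,"wz":0,"jaw":0}
    - {"x":0,"y":0,"z":0.05,"wx":0,"wy":0,"wz":0,"jaw":0}

```text
time_s: 13.67
ee_pos: [0.5002, 0.4644, 0.2017]
eef_rot: [-3.14, 0.001, 0.902]
force: [-0.4, 0.3, -1.9]
grip_width: 0.0275
```

Request:
carry_out:
  deltas:
    - {"x":0,"y":0,"z":0.05,"wx":0,"wy":0,"wz":0,"jaw":0}
    - {"x":0,"y":0,"z":0.03,"wx":0,"wy":0,"wz":0,"jaw":0}

```text
time_s: 13.83
ee_pos: [0.5002, 0.4644, 0.2005]
eef_rot: [-3.14, 0.0, 0.902]
force: [-0.5, -1.2, 3.8]
grip_width: 0.0275
```

Request:
carry_out:
  deltas:
    - {"x":0,"y":0,"z":0.04,"wx":0,"wy":0,"wz":0,"jaw":0}
    - {"x":0,"y":0,"z":0.03,"wx":0,"wy":0,"wz":0,"jaw":0}

```text
time_s: 14.0
ee_pos: [0.5003, 0.4646, 0.2004]
eef_rot: [-3.14, -0.001, 0.902]
force: [-2.6, -0.4, 10.5]
grip_width: 0.0275
```

```bash
cat > sweep.py <<'E'
from h import *
import sys
# usage: a0 a1 nrows [z]
a0,a1,n=float(sys.argv[1]),float(sys.argv[2]),int(sys.argv[3]); z=float(sys.argv[4]) if len(sys.argv)>4 else .2022
p,r=cur(); u=tool(0,.9)
print('meas',p,'ang',np.degrees(np.arctan2(p[1]-C[1],p[0]-C[0])),'rad',np.hypot(*(p[:2]-C)))
p=np.array(p)
wps=[]
for k in range(1,n+1):
    wps.append((at(a0+(a1-a0)*k/n,z),u,1))
plan(p,u,wps,q=.05,jaw=0)
E
python3 sweep.py 96 54 12 .2022; python3 sweep.py 54 12 12
```

```text
meas [0.5003 0.4646 0.2004] ang 95.85461061255957 rad 0.07344422508935619
[{"x": 0.15, "y": 0.15, "z": -0.1, "wx": 0, "wy": 0, "wz": 0, "jaw": 0}, {"x": 0.1, "y": 0.2, "z": 0, "wx": 0, "wy": 0, "wz": 0, "jaw": 0}, {"x": 0.15, "y": 0.2, "z": 0, "wx": 0, "wy": 0, "wz": 0, "jaw": 0}, {"x": 0.1, "y": 0.15, "z": 0, "wx": 0, "wy": 0, "wz": 0, "jaw": 0}, {"x": 0.15, "y": 0.2, "z": 0, "wx": 0, "wy": 0, "wz": 0, "jaw": 0}, {"x": 0.05, "y": 0.2, "z": 0, "wx": 0, "wy": 0, "wz": 0, "jaw": 0}, {"x": 0.1, "y": 0.2, "z": 0, "wx": 0, "wy": 0, "wz": 0, "jaw": 0}, {"x": 0.05, "y": 0.25, "z": 0, "wx": 0, "wy": 0, "wz": 0, "jaw": 0}, {"x": 0.1, "y": 0.2, "z": 0, "wx": 0, "wy": 0, "wz": 0, "jaw": 0}, {"x": 0, "y": 0.2, "z": 0, "wx": 0, "wy": 0, "wz": 0, "jaw": 0}, {"x": 0.05, "y": 0.25, "z": 0, "wx": 0, "wy": 0, "wz": 0, "jaw": 0}, {"x": 0, "y": 0.2, "z": 0, "wx": 0, "wy": 0, "wz": 0, "jaw": 0}]
end [0.5503 0.4504 0.2024] [3.1416 0.     0.9   ]
meas [0.5003 0.4646 0.2004] ang 95.85461061255957 rad 0.07344422508935619
[{"x": 1, "y": 1, "z": -0.1, "wx": 0, "wy": 0, "wz": 0, "jaw": 0}, {"x": 0, "y": 1, "z": 0, "wx": 0, "wy": 0, "wz": 0, "jaw": 0}, {"x": 0, "y": 1, "z": 0, "wx": 0, "wy": 0, "wz": 0, "jaw": 0}, {"x": -0.05, "y": 0.3, "z": 0, "wx": 0, "wy": 0, "wz": 0, "jaw": 0}, {"x": -0.05, "y": 0.2, "z": 0, "wx": 0, "wy": 0, "wz": 0, "jaw": 0}, {"x": -0.05, "y": 0.25, "z": 0, "wx": 0, "wy": 0, "wz": 0, "jaw": 0}, {"x": -0.1, "y": 0.2, "z": 0, "wx": 0, "wy": 0, "wz": 0, "jaw": 0}, {"x": -0.1, "y": 0.2, "z": 0, "wx": 0, "wy": 0, "wz": 0, "jaw": 0}, {"x": -0.1, "y": 0.2, "z": 0, "wx": 0, "wy": 0, "wz": 0, "jaw": 0}, {"x": -0.1, "y": 0.2, "z": 0, "wx": 0, "wy": 0, "wz": 0, "jaw": 0}, {"x": -0.15, "y": 0.15, "z": 0, "wx": 0, "wy": 0, "wz": 0, "jaw": 0}, {"x": -0.1, "y": 0.2, "z": 0, "wx": 0, "wy": 0, "wz": 0, "jaw": 0}]
end [0.5796 0.4068 0.2024] [3.1416 0.     0.9   ]
```

Request:
carry_out:
  deltas:
    - {"x":0,"y":0,"z":-0.2,"wx":0,"wy":0,"wz":0,"jaw":0}
    - {"x":0.15,"y":0.15,"z":0,"wx":0,"wy":0,"wz":0,"jaw":0}
    - {"x":0.1,"y":0.2,"z":0,"wx":0,"wy":0,"wz":0,"jaw":0}
    - {"x":0.15,"y":0.2,"z":0,"wx":0,"wy":0,"wz":0,"jaw":0}
    - {"x":0.1,"y":0.15,"z":0,"wx":0,"wy":0,"wz":0,"jaw":0}
    - {"x":0.15,"y":0.2,"z":0,"wx":0,"wy":0,"wz":0,"jaw":0}
    - {"x":0.05,"y":0.2,"z":0,"wx":0,"wy":0,"wz":0,"jaw":0}
    - {"x":0.1,"y":0.2,"z":0,"wx":0,"wy":0,"wz":0,"jaw":0}

```text
time_s: 14.67
ee_pos: [0.5309, 0.4606, 0.2025]
eef_rot: [-3.139, 0.001, 0.902]
force: [-0.1, -0.3, -2.6]
grip_width: 0.0276
```

Request:
carry_out:
  deltas:
    - {"x":0.05,"y":0.25,"z":0,"wx":0,"wy":0,"wz":0,"jaw":0}
    - {"x":0.1,"y":0.2,"z":0,"wx":0,"wy":0,"wz":0,"jaw":0}
    - {"x":0,"y":0.2,"z":0,"wx":0,"wy":0,"wz":0,"jaw":0}
    - {"x":0.05,"y":0.25,"z":0,"wx":0,"wy":0,"wz":0,"jaw":0}
    - {"x":0,"y":0.2,"z":0,"wx":0,"wy":0,"wz":0,"jaw":0}

```text
time_s: 15.08
ee_pos: [0.5507, 0.45, 0.2026]
eef_rot: [-3.14, 0.001, 0.902]
force: [0.3, -0.2, -2.7]
grip_width: 0.0274
```

```bash
python3 sweep.py 53 12 12 .2027
```

```text
meas [0.5507 0.45   0.2026] ang 53.73281012672608 rad 0.0725002893165863
[{"x": 0.05, "y": 0.25, "z": 0, "wx": 0, "wy": 0, "wz": 0, "jaw": 0}, {"x": -0.05, "y": 0.25, "z": 0, "wx": 0, "wy": 0, "wz": 0, "jaw": 0}, {"x": 0, "y": 0.2, "z": 0, "wx": 0, "wy": 0, "wz": 0, "jaw": 0}, {"x": -0.05, "y": 0.2, "z": 0, "wx": 0, "wy": 0, "wz": 0, "jaw": 0}, {"x": -0.05, "y": 0.2, "z": 0, "wx": 0, "wy": 0, "wz": 0, "jaw": 0}, {"x": -0.05, "y": 0.25, "z": 0, "wx": 0, "wy": 0, "wz": 0, "jaw": 0}, {"x": -0.1, "y": 0.2, "z": 0, "wx": 0, "wy": 0, "wz": 0, "jaw": 0}, {"x": -0.1, "y": 0.2, "z": 0, "wx": 0, "wy": 0, "wz": 0, "jaw": 0}, {"x": -0.1, "y": 0.15, "z": 0, "wx": 0, "wy": 0, "wz": 0, "jaw": 0}, {"x": -0.1, "y": 0.2, "z": 0, "wx": 0, "wy": 0, "wz": 0, "jaw": 0}, {"x": -0.15, "y": 0.2, "z": 0, "wx": 0, "wy": 0, "wz": 0, "jaw": 0}, {"x": -0.1, "y": 0.15, "z": 0, "wx": 0, "wy": 0, "wz": 0, "jaw": 0}]
end [0.5791 0.407  0.2026] [3.1416 0.     0.9   ]
```

Good. Continue.

Request:
carry_out:
  deltas:
    - {"x":0.05,"y":0.25,"z":0,"wx":0,"wy":0,"wz":0,"jaw":0}
    - {"x":-0.05,"y":0.25,"z":0,"wx":0,"wy":0,"wz":0,"jaw":0}
    - {"x":0,"y":0.2,"z":0,"wx":0,"wy":0,"wz":0,"jaw":0}
    - {"x":-0.05,"y":0.2,"z":0,"wx":0,"wy":0,"wz":0,"jaw":0}
    - {"x":-0.05,"y":0.2,"z":0,"wx":0,"wy":0,"wz":0,"jaw":0}
    - {"x":-0.05,"y":0.25,"z":0,"wx":0,"wy":0,"wz":0,"jaw":0}
    - {"x":-0.1,"y":0.2,"z":0,"wx":0,"wy":0,"wz":0,"jaw":0}
    - {"x":-0.1,"y":0.2,"z":0,"wx":0,"wy":0,"wz":0,"jaw":0}
    - {"x":-0.1,"y":0.15,"z":0,"wx":0,"wy":0,"wz":0,"jaw":0}
    - {"x":-0.1,"y":0.2,"z":0,"wx":0,"wy":0,"wz":0,"jaw":0}
    - {"x":-0.15,"y":0.2,"z":0,"wx":0,"wy":0,"wz":0,"jaw":0}
    - {"x":-0.1,"y":0.15,"z":0,"wx":0,"wy":0,"wz":0,"jaw":0}

```text
time_s: 16.08
ee_pos: [0.5789, 0.4067, 0.2026]
eef_rot: [-3.14, 0.001, 0.902]
force: [0.3, -0.3, -3.3]
grip_width: 0.0275
```

```bash
python3 sweep.py 12 -30 12 .2027;python3 - <<'E'
from station import ctrl
import cv2
im=ctrl.camera('wrist');cv2.imwrite('pics/j_w.png',im)
E
```

```text
meas [0.5789 0.4067 0.2026] ang 12.098822012320483 rad 0.0727053909662891
[{"x": -0.15, "y": 0.2, "z": 0, "wx": 0, "wy": 0, "wz": 0, "jaw": 0}, {"x": -0.15, "y": 0.15, "z": 0, "wx": 0, "wy": 0, "wz": 0, "jaw": 0}, {"x": -0.15, "y": 0.15, "z": 0, "wx": 0, "wy": 0, "wz": 0, "jaw": 0}, {"x": -0.2, "y": 0.15, "z": 0, "wx": 0, "wy": 0, "wz": 0, "jaw": 0}, {"x": -0.15, "y": 0.1, "z": 0, "wx": 0, "wy": 0, "wz": 0, "jaw": 0}, {"x": -0.2, "y": 0.1, "z": 0, "wx": 0, "wy": 0, "wz": 0, "jaw": 0}, {"x": -0.2, "y": 0.1, "z": 0, "wx": 0, "wy": 0, "wz": 0, "jaw": 0}, {"x": -0.2, "y": 0.1, "z": 0, "wx": 0, "wy": 0, "wz": 0, "jaw": 0}, {"x": -0.2, "y": 0.1, "z": 0, "wx": 0, "wy": 0, "wz": 0, "jaw": 0}, {"x": -0.25, "y": 0.05, "z": 0, "wx": 0, "wy": 0, "wz": 0, "jaw": 0}, {"x": -0.2, "y": 0.05, "z": 0, "wx": 0, "wy": 0, "wz": 0, "jaw": 0}, {"x": -0.2, "y": 0.05, "z": 0, "wx": 0, "wy": 0, "wz": 0, "jaw": 0}]
end [0.5713 0.3553 0.2026] [3.1416 0.     0.9   ]
```

View pics/j_w.png

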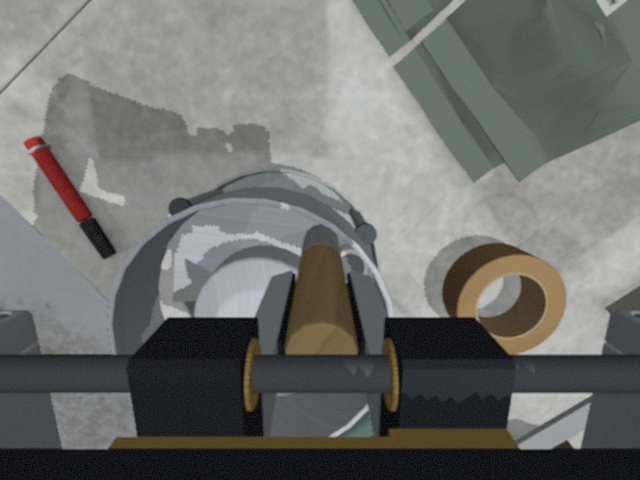

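Request:
carry_out:
  deltas:
    - {"x":-0.15,"y":0.2,"z":0,"wx":0,"wy":0,"wz":0,"jaw":0}
    - {"x":-0.15,"y":0.15,"z":0,"wx":0,"wy":0,"wz":0,"jaw":0}
    - {"x":-0.15,"y":0.15,"z":0,"wx":0,"wy":0,"wz":0,"jaw":0}
    - {"x":-0.2,"y":0.15,"z":0,"wx":0,"wy":0,"wz":0,"jaw":0}
    - {"x":-0.15,"y":0.1,"z":0,"wx":0,"wy":0,"wz":0,"jaw":0}
    - {"x":-0.2,"y":0.1,"z":0,"wx":0,"wy":0,"wz":0,"jaw":0}
    - {"x":-0.2,"y":0.1,"z":0,"wx":0,"wy":0,"wz":0,"jaw":0}
    - {"x":-0.2,"y":0.1,"z":0,"wx":0,"wy":0,"wz":0,"jaw":0}
    - {"x":-0.2,"y":0.1,"z":0,"wx":0,"wy":0,"wz":0,"jaw":0}
    - {"x":-0.25,"y":0.05,"z":0,"wx":0,"wy":0,"wz":0,"jaw":0}
    - {"x":-0.2,"y":0.05,"z":0,"wx":0,"wy":0,"wz":0,"jaw":0}
    - {"x":-0.2,"y":0.05,"z":0,"wx":0,"wy":0,"wz":0,"jaw":0}

```text
time_s: 17.13
ee_pos: [0.571, 0.3555, 0.2026]
eef_rot: [-3.14, 0.0, 0.902]
force: [0.4, 1.1, -2.5]
grip_width: 0.0275
```

```bash
python3 sweep.py -30 -68 12 .2027
```

```text
meas [0.571  0.3555 0.2026] ang -29.676059588374137 rad 0.07275121493741762
[{"x": -0.2, "y": 0.05, "z": 0, "wx": 0, "wy": 0, "wz": 0, "jaw": 0}, {"x": -0.2, "y": 0, "z": 0, "wx": 0, "wy": 0, "wz": 0, "jaw": 0}, {"x": -0.2, "y": 0, "z": 0, "wx": 0, "wy": 0, "wz": 0, "jaw": 0}, {"x": -0.2, "y": 0, "z": 0, "wx": 0, "wy": 0, "wz": 0, "jaw": 0}, {"x": -0.2, "y": -0.05, "z": 0, "wx": 0, "wy": 0, "wz": 0, "jaw": 0}, {"x": -0.2, "y": 0, "z": 0, "wx": 0, "wy": 0, "wz": 0, "jaw": 0}, {"x": -0.2, "y": -0.05, "z": 0, "wx": 0, "wy": 0, "wz": 0, "jaw": 0}, {"x": -0.2, "y": -0.05, "z": 0, "wx": 0, "wy": 0, "wz": 0, "jaw": 0}, {"x": -0.2, "y": -0.05, "z": 0, "wx": 0, "wy": 0, "wz": 0, "jaw": 0}, {"x": -0.2, "y": -0.1, "z": 0, "wx": 0, "wy": 0, "wz": 0, "jaw": 0}, {"x": -0.2, "y": -0.1, "z": 0, "wx": 0, "wy": 0, "wz": 0, "jaw": 0}, {"x": -0.15, "y": -0.05, "z": 0, "wx": 0, "wy": 0, "wz": 0, "jaw": 0}]
end [0.5355 0.3236 0.2026] [3.1416 0.     0.9   ]
```

Request:
carry_out:
  deltas:
    - {"x":-0.2,"y":0.05,"z":0,"wx":0,"wy":0,"wz":0,"jaw":0}
    - {"x":-0.2,"y":0,"z":0,"wx":0,"wy":0,"wz":0,"jaw":0}
    - {"x":-0.2,"y":0,"z":0,"wx":0,"wy":0,"wz":0,"jaw":0}
    - {"x":-0.2,"y":0,"z":0,"wx":0,"wy":0,"wz":0,"jaw":0}
    - {"x":-0.2,"y":-0.05,"z":0,"wx":0,"wy":0,"wz":0,"jaw":0}
    - {"x":-0.2,"y":0,"z":0,"wx":0,"wy":0,"wz":0,"jaw":0}
    - {"x":-0.2,"y":-0.05,"z":0,"wx":0,"wy":0,"wz":0,"jaw":0}
    - {"x":-0.2,"y":-0.05,"z":0,"wx":0,"wy":0,"wz":0,"jaw":0}
    - {"x":-0.2,"y":-0.05,"z":0,"wx":0,"wy":0,"wz":0,"jaw":0}
    - {"x":-0.2,"y":-0.1,"z":0,"wx":0,"wy":0,"wz":0,"jaw":0}
    - {"x":-0.2,"y":-0.1,"z":0,"wx":0,"wy":0,"wz":0,"jaw":0}
    - {"x":-0.15,"y":-0.05,"z":0,"wx":0,"wy":0,"wz":0,"jaw":0}

```text
time_s: 18.13
ee_pos: [0.5353, 0.3238, 0.2026]
eef_rot: [-3.14, 0.001, 0.902]
force: [0.1, 0.7, -1.9]
grip_width: 0.0277
```

```bash
python3 sweep.py -68 -106 12 .2027;python3 - <<'E'
from station import ctrl
import cv2
im=ctrl.camera('wrist');cv2.imwrite('pics/k_w.png',im)
s=ctrl.camera('scene');cv2.imwrite('pics/k_s.png',cv2.resize(s[160:390,150:300],None,fx=3.2,fy=2.6))
E
```

```text
meas [0.5353 0.3238 0.2026] ang -67.87872788958875 rad 0.07303699416836183
[{"x": -0.2, "y": -0.1, "z": 0, "wx": 0, "wy": 0, "wz": 0, "jaw": 0}, {"x": -0.15, "y": -0.1, "z": 0, "wx": 0, "wy": 0, "wz": 0, "jaw": 0}, {"x": -0.15, "y": -0.15, "z": 0, "wx": 0, "wy": 0, "wz": 0, "jaw": 0}, {"x": -0.15, "y": -0.15, "z": 0, "wx": 0, "wy": 0, "wz": 0, "jaw": 0}, {"x": -0.15, "y": -0.1, "z": 0, "wx": 0, "wy": 0, "wz": 0, "jaw": 0}, {"x": -0.15, "y": -0.15, "z": 0, "wx": 0, "wy": 0, "wz": 0, "jaw": 0}, {"x": -0.1, "y": -0.15, "z": 0, "wx": 0, "wy": 0, "wz": 0, "jaw": 0}, {"x": -0.15, "y": -0.2, "z": 0, "wx": 0, "wy": 0, "wz": 0, "jaw": 0}, {"x": -0.1, "y": -0.15, "z": 0, "wx": 0, "wy": 0, "wz": 0, "jaw": 0}, {"x": -0.1, "y": -0.15, "z": 0, "wx": 0, "wy": 0, "wz": 0, "jaw": 0}, {"x": -0.1, "y": -0.2, "z": 0, "wx": 0, "wy": 0, "wz": 0, "jaw": 0}, {"x": -0.1, "y": -0.2, "z": 0, "wx": 0, "wy": 0, "wz": 0, "jaw": 0}]
end [0.4872 0.3212 0.2026] [3.1416 0.     0.9   ]
```

View pics/k_w.png

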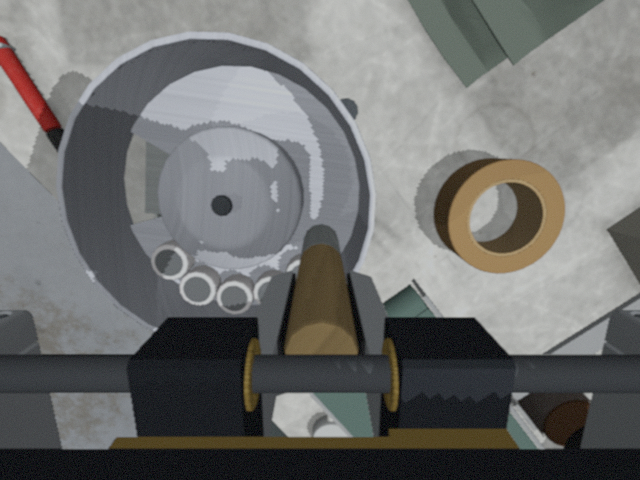

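View pics/k_s.png

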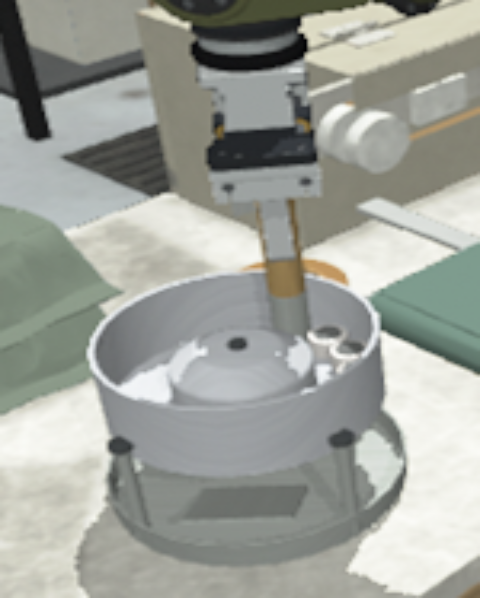

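Request:
carry_out:
  deltas:
    - {"x":-0.2,"y":-0.1,"z":0,"wx":0,"wy":0,"wz":0,"jaw":0}
    - {"x":-0.15,"y":-0.1,"z":0,"wx":0,"wy":0,"wz":0,"jaw":0}
    - {"x":-0.15,"y":-0.15,"z":0,"wx":0,"wy":0,"wz":0,"jaw":0}
    - {"x":-0.15,"y":-0.15,"z":0,"wx":0,"wy":0,"wz":0,"jaw":0}
    - {"x":-0.15,"y":-0.1,"z":0,"wx":0,"wy":0,"wz":0,"jaw":0}
    - {"x":-0.15,"y":-0.15,"z":0,"wx":0,"wy":0,"wz":0,"jaw":0}

```text
time_s: 18.73
ee_pos: [0.5119, 0.3183, 0.2027]
eef_rot: [-3.14, 0.001, 0.902]
force: [0.7, 0.5, -3.0]
grip_width: 0.0274
```

Request:
carry_out:
  deltas:
    - {"x":-0.1,"y":-0.15,"z":0,"wx":0,"wy":0,"wz":0,"jaw":0}
    - {"x":-0.15,"y":-0.2,"z":0,"wx":0,"wy":0,"wz":0,"jaw":0}
    - {"x":-0.1,"y":-0.15,"z":0,"wx":0,"wy":0,"wz":0,"jaw":0}
    - {"x":-0.1,"y":-0.15,"z":0,"wx":0,"wy":0,"wz":0,"jaw":0}
    - {"x":-0.1,"y":-0.2,"z":0,"wx":0,"wy":0,"wz":0,"jaw":0}
    - {"x":-0.1,"y":-0.2,"z":0,"wx":0,"wy":0,"wz":0,"jaw":0}

```text
time_s: 19.23
ee_pos: [0.4873, 0.3213, 0.2026]
eef_rot: [-3.14, 0.001, 0.902]
force: [0.6, 0.4, -2.3]
grip_width: 0.0274
```

```bash
python3 sweep.py -106 -144 12 .2027;python3 - <<'E'
from station import ctrl
import cv2
im=ctrl.camera('wrist');cv2.imwrite('pics/l_w.png',im)
s=ctrl.camera('scene');cv2.imwrite('pics/l_s.png',cv2.resize(s[160:390,150:300],None,fx=3.2,fy=2.6))
E
```

```text
meas [0.4873 0.3213 0.2026] ang -106.3046571131038 rad 0.07314667914191895
[{"x": -0.05, "y": -0.15, "z": 0, "wx": 0, "wy": 0, "wz": 0, "jaw": 0}, {"x": -0.05, "y": -0.2, "z": 0, "wx": 0, "wy": 0, "wz": 0, "jaw": 0}, {"x": -0.05, "y": -0.2, "z": 0, "wx": 0, "wy": 0, "wz": 0, "jaw": 0}, {"x": -0.05, "y": -0.2, "z": 0, "wx": 0, "wy": 0, "wz": 0, "jaw": 0}, {"x": -0.05, "y": -0.2, "z": 0, "wx": 0, "wy": 0, "wz": 0, "jaw": 0}, {"x": 0, "y": -0.2, "z": 0, "wx": 0, "wy": 0, "wz": 0, "jaw": 0}, {"x": 0, "y": -0.2, "z": 0, "wx": 0, "wy": 0, "wz": 0, "jaw": 0}, {"x": 0, "y": -0.2, "z": 0, "wx": 0, "wy": 0, "wz": 0, "jaw": 0}, {"x": 0, "y": -0.2, "z": 0, "wx": 0, "wy": 0, "wz": 0, "jaw": 0}, {"x": 0.05, "y": -0.2, "z": 0, "wx": 0, "wy": 0, "wz": 0, "jaw": 0}, {"x": 0, "y": -0.2, "z": 0, "wx": 0, "wy": 0, "wz": 0, "jaw": 0}, {"x": 0.05, "y": -0.2, "z": 0, "wx": 0, "wy": 0, "wz": 0, "jaw": 0}]
end [0.4486 0.3482 0.2026] [3.1416 0.     0.9   ]
```

View pics/l_w.png

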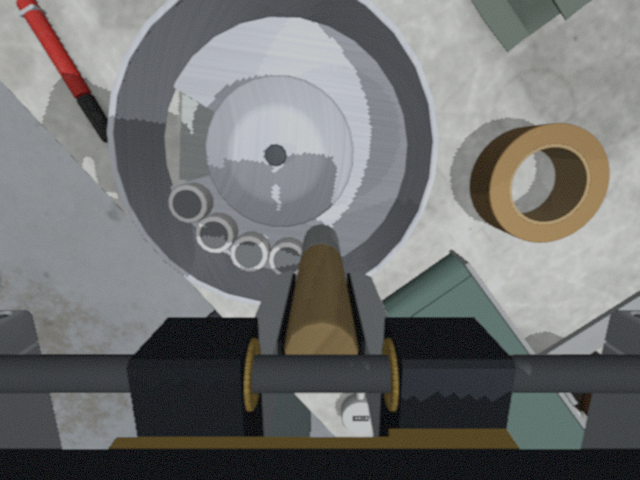

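View pics/l_s.png

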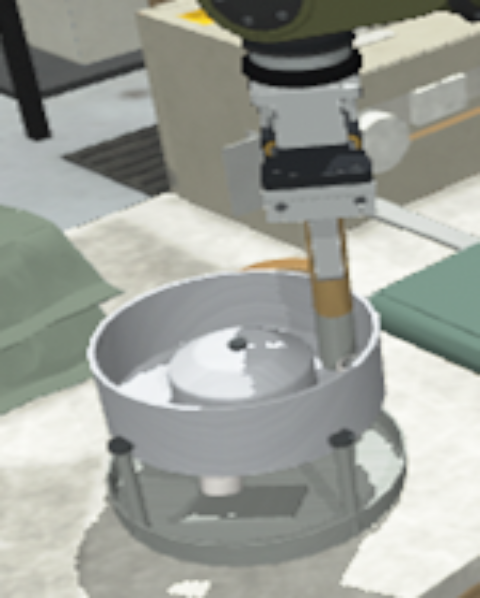

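Request:
carry_out:
  deltas:
    - {"x":-0.05,"y":-0.15,"z":0,"wx":0,"wy":0,"wz":0,"jaw":0}
    - {"x":-0.05,"y":-0.2,"z":0,"wx":0,"wy":0,"wz":0,"jaw":0}
    - {"x":-0.05,"y":-0.2,"z":0,"wx":0,"wy":0,"wz":0,"jaw":0}
    - {"x":-0.05,"y":-0.2,"z":0,"wx":0,"wy":0,"wz":0,"jaw":0}
    - {"x":-0.05,"y":-0.2,"z":0,"wx":0,"wy":0,"wz":0,"jaw":0}
    - {"x":0,"y":-0.2,"z":0,"wx":0,"wy":0,"wz":0,"jaw":0}

```text
time_s: 19.83
ee_pos: [0.4661, 0.3317, 0.2027]
eef_rot: [-3.14, 0.001, 0.902]
force: [1.2, -0.6, -2.1]
grip_width: 0.0278
```

Request:
carry_out:
  deltas:
    - {"x":0,"y":-0.2,"z":0,"wx":0,"wy":0,"wz":0,"jaw":0}
    - {"x":0,"y":-0.2,"z":0,"wx":0,"wy":0,"wz":0,"jaw":0}
    - {"x":0,"y":-0.2,"z":0,"wx":0,"wy":0,"wz":0,"jaw":0}
    - {"x":0.05,"y":-0.2,"z":0,"wx":0,"wy":0,"wz":0,"jaw":0}
    - {"x":0,"y":-0.2,"z":0,"wx":0,"wy":0,"wz":0,"jaw":0}
    - {"x":0.05,"y":-0.2,"z":0,"wx":0,"wy":0,"wz":0,"jaw":0}

```text
time_s: 20.33
ee_pos: [0.4486, 0.3483, 0.2028]
eef_rot: [-3.14, 0.001, 0.902]
force: [-0.4, 0.0, -2.4]
grip_width: 0.0276
```

```bash
python3 sweep.py -144 -182 12 .2027;python3 - <<'E'
from station import ctrl
import cv2
im=ctrl.camera('wrist');cv2.imwrite('pics/m_w.png',im)
s=ctrl.camera('scene');cv2.imwrite('pics/m_s.png',cv2.resize(s[160:390,150:300],None,fx=3.2,fy=2.6))
E
```

```text
meas [0.4486 0.3483 0.2028] ang -143.84280993327934 rad 0.07326182172231333
[{"x": 0.05, "y": -0.2, "z": 0, "wx": 0, "wy": 0, "wz": 0, "jaw": 0}, {"x": 0.1, "y": -0.2, "z": 0, "wx": 0, "wy": 0, "wz": 0, "jaw": 0}, {"x": 0.1, "y": -0.15, "z": 0, "wx": 0, "wy": 0, "wz": 0, "jaw": 0}, {"x": 0.05, "y": -0.2, "z": 0, "wx": 0, "wy": 0, "wz": 0, "jaw": 0}, {"x": 0.1, "y": -0.2, "z": 0, "wx": 0, "wy": 0, "wz": 0, "jaw": 0}, {"x": 0.15, "y": -0.15, "z": 0, "wx": 0, "wy": 0, "wz": 0, "jaw": 0}, {"x": 0.1, "y": -0.15, "z": 0, "wx": 0, "wy": 0, "wz": 0, "jaw": 0}, {"x": 0.1, "y": -0.15, "z": 0, "wx": 0, "wy": 0, "wz": 0, "jaw": 0}, {"x": 0.15, "y": -0.15, "z": 0, "wx": 0, "wy": 0, "wz": 0, "jaw": 0}, {"x": 0.15, "y": -0.15, "z": 0, "wx": 0, "wy": 0, "wz": 0, "jaw": 0}, {"x": 0.15, "y": -0.15, "z": 0, "wx": 0, "wy": 0, "wz": 0, "jaw": 0}, {"x": 0.15, "y": -0.1, "z": 0, "wx": 0, "wy": 0, "wz": 0, "jaw": 0}]
end [0.4349 0.3937 0.2028] [3.1416 0.     0.9   ]
```

View pics/m_w.png

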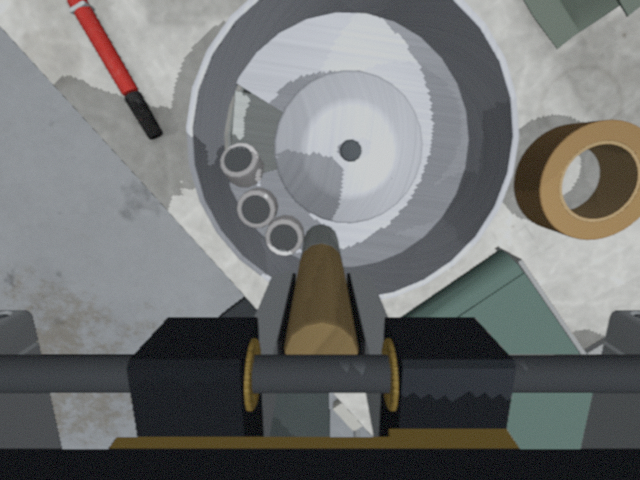

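View pics/m_s.png

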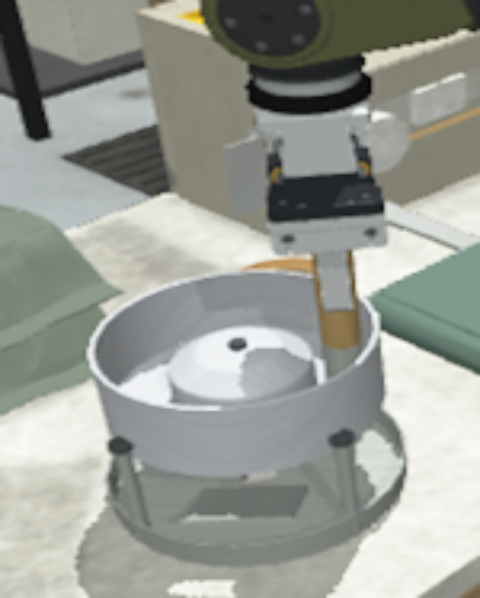

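Request:
carry_out:
  deltas:
    - {"x":0.05,"y":-0.2,"z":0,"wx":0,"wy":0,"wz":0,"jaw":0}
    - {"x":0.1,"y":-0.2,"z":0,"wx":0,"wy":0,"wz":0,"jaw":0}
    - {"x":0.1,"y":-0.15,"z":0,"wx":0,"wy":0,"wz":0,"jaw":0}
    - {"x":0.05,"y":-0.2,"z":0,"wx":0,"wy":0,"wz":0,"jaw":0}
    - {"x":0.1,"y":-0.2,"z":0,"wx":0,"wy":0,"wz":0,"jaw":0}
    - {"x":0.15,"y":-0.15,"z":0,"wx":0,"wy":0,"wz":0,"jaw":0}

```text
time_s: 20.93
ee_pos: [0.4382, 0.3707, 0.2028]
eef_rot: [-3.139, 0.001, 0.902]
force: [0.0, -0.1, -2.0]
grip_width: 0.0275
```

Request:
carry_out:
  deltas:
    - {"x":0.1,"y":-0.15,"z":0,"wx":0,"wy":0,"wz":0,"jaw":0}
    - {"x":0.1,"y":-0.15,"z":0,"wx":0,"wy":0,"wz":0,"jaw":0}
    - {"x":0.15,"y":-0.15,"z":0,"wx":0,"wy":0,"wz":0,"jaw":0}
    - {"x":0.15,"y":-0.15,"z":0,"wx":0,"wy":0,"wz":0,"jaw":0}
    - {"x":0.15,"y":-0.15,"z":0,"wx":0,"wy":0,"wz":0,"jaw":0}
    - {"x":0.15,"y":-0.1,"z":0,"wx":0,"wy":0,"wz":0,"jaw":0}

```text
time_s: 21.43
ee_pos: [0.435, 0.3939, 0.2028]
eef_rot: [-3.139, 0.001, 0.902]
force: [0.8, 0.2, -2.4]
grip_width: 0.0274
```

```bash
python3 sweep.py -182 -202 7 .2027;python3 - <<'E'
from station import ctrl
import cv2
im=ctrl.camera('wrist');cv2.imwrite('pics/n_w.png',im)
s=ctrl.camera('scene');cv2.imwrite('pics/n_s.png',cv2.resize(s[160:390,150:300],None,fx=3.2,fy=2.6))
E
```

```text
meas [0.435  0.3939 0.2028] ang 178.11118846519975 rad 0.0728050307041217
[{"x": 0.15, "y": -0.1, "z": 0, "wx": 0, "wy": 0, "wz": 0, "jaw": 0}, {"x": 0.15, "y": -0.1, "z": 0, "wx": 0, "wy": 0, "wz": 0, "jaw": 0}, {"x": 0.15, "y": -0.1, "z": 0, "wx": 0, "wy": 0, "wz": 0, "jaw": 0}, {"x": 0.15, "y": -0.1, "z": 0, "wx": 0, "wy": 0, "wz": 0, "jaw": 0}, {"x": 0.2, "y": -0.05, "z": 0, "wx": 0, "wy": 0, "wz": 0, "jaw": 0}, {"x": 0.15, "y": -0.05, "z": 0, "wx": 0, "wy": 0, "wz": 0, "jaw": 0}, {"x": 0.2, "y": -0.1, "z": 0, "wx": 0, "wy": 0, "wz": 0, "jaw": 0}]
end [0.4399 0.4194 0.2028] [3.1416 0.     0.9   ]
```

View pics/n_w.png

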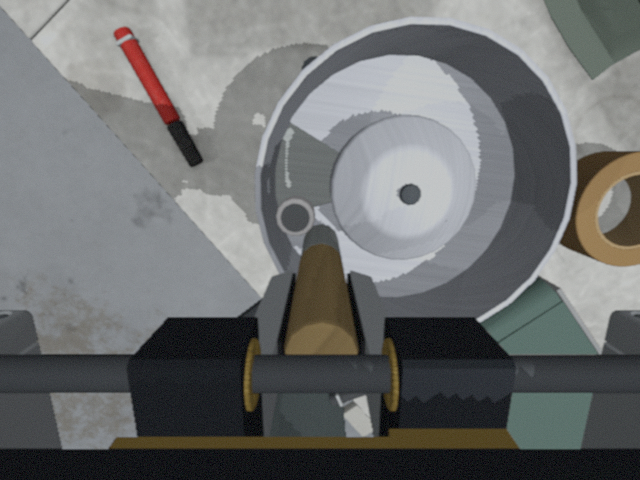

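View pics/n_s.png

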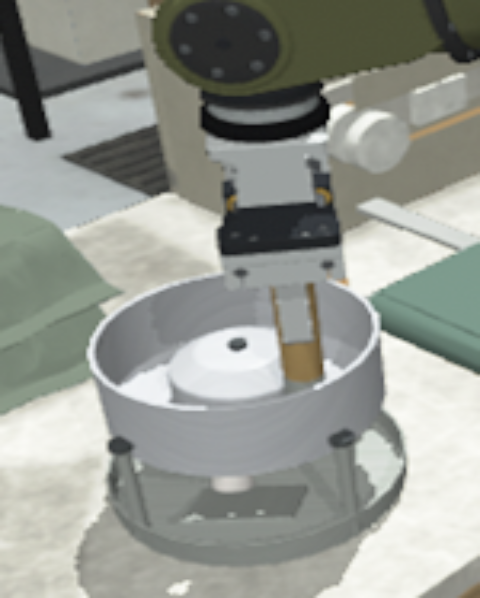

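Request:
carry_out:
  deltas:
    - {"x":0.15,"y":-0.1,"z":0,"wx":0,"wy":0,"wz":0,"jaw":0}
    - {"x":0.15,"y":-0.1,"z":0,"wx":0,"wy":0,"wz":0,"jaw":0}
    - {"x":0.15,"y":-0.1,"z":0,"wx":0,"wy":0,"wz":0,"jaw":0}
    - {"x":0.15,"y":-0.1,"z":0,"wx":0,"wy":0,"wz":0,"jaw":0}
    - {"x":0.2,"y":-0.05,"z":0,"wx":0,"wy":0,"wz":0,"jaw":0}
    - {"x":0.15,"y":-0.05,"z":0,"wx":0,"wy":0,"wz":0,"jaw":0}
    - {"x":0.2,"y":-0.1,"z":0,"wx":0,"wy":0,"wz":0,"jaw":0}
    - {"x":0,"y":0,"z":0,"wx":0,"wy":0,"wz":0,"jaw":0}

```text
time_s: 22.2
ee_pos: [0.4401, 0.4195, 0.2027]
eef_rot: [-3.139, 0.001, 0.902]
force: [0.1, 1.2, -1.9]
grip_width: 0.0273
```

```bash
python3 sweep.py -202 -148 12 .2027;python3 - <<'E'
from station import ctrl
import cv2
im=ctrl.camera('wrist');cv2.imwrite('pics/o_w.png',im)
s=ctrl.camera('scene');cv2.imwrite('pics/o_s.png',cv2.resize(s[160:390,150:300],None,fx=3.2,fy=2.6))
E
```

```text
meas [0.4401 0.4195 0.2027] ang 157.52608396910264 rad 0.07329843113640525
[{"x": -0.3, "y": 0.1, "z": 0, "wx": 0, "wy": 0, "wz": 0, "jaw": 0}, {"x": -0.25, "y": 0.15, "z": 0, "wx": 0, "wy": 0, "wz": 0, "jaw": 0}, {"x": -0.25, "y": 0.1, "z": 0, "wx": 0, "wy": 0, "wz": 0, "jaw": 0}, {"x": -0.25, "y": 0.15, "z": 0, "wx": 0, "wy": 0, "wz": 0, "jaw": 0}, {"x": -0.25, "y": 0.2, "z": 0, "wx": 0, "wy": 0, "wz": 0, "jaw": 0}, {"x": -0.2, "y": 0.15, "z": 0, "wx": 0, "wy": 0, "wz": 0, "jaw": 0}, {"x": -0.2, "y": 0.25, "z": 0, "wx": 0, "wy": 0, "wz": 0, "jaw": 0}, {"x": -0.2, "y": 0.2, "z": 0, "wx": 0, "wy": 0, "wz": 0, "jaw": 0}, {"x": -0.15, "y": 0.25, "z": 0, "wx": 0, "wy": 0, "wz": 0, "jaw": 0}, {"x": -0.15, "y": 0.25, "z": 0, "wx": 0, "wy": 0, "wz": 0, "jaw": 0}, {"x": -0.15, "y": 0.25, "z": 0, "wx": 0, "wy": 0, "wz": 0, "jaw": 0}, {"x": -0.1, "y": 0.25, "z": 0, "wx": 0, "wy": 0, "wz": 0, "jaw": 0}]
end [0.4456 0.3525 0.2027] [3.1416 0.     0.9   ]
```

View pics/o_w.png

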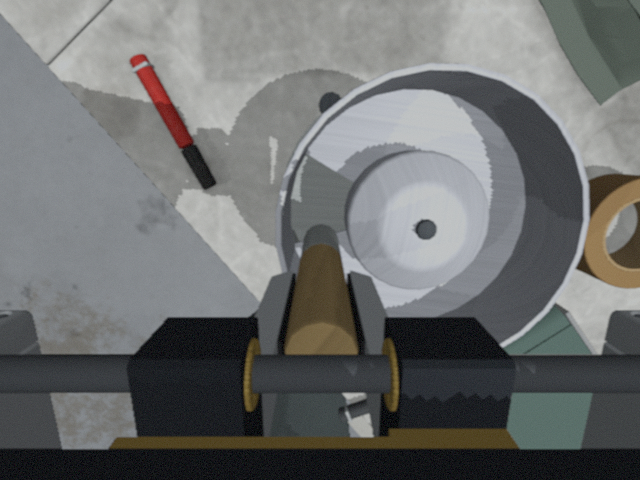

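View pics/o_s.png

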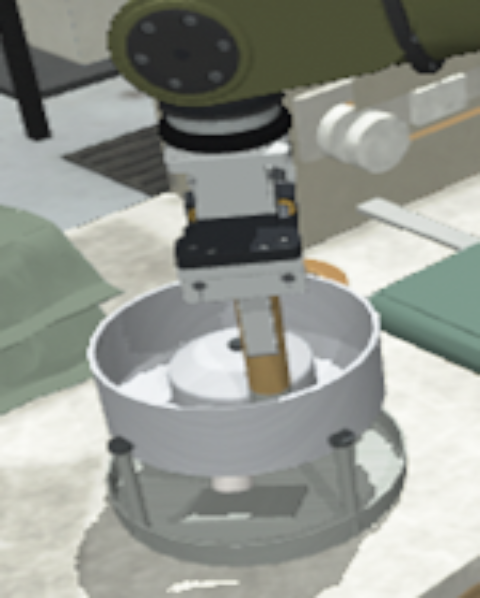

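Request:
carry_out:
  deltas:
    - {"x":-0.3,"y":0.1,"z":0,"wx":0,"wy":0,"wz":0,"jaw":0}
    - {"x":-0.25,"y":0.15,"z":0,"wx":0,"wy":0,"wz":0,"jaw":0}
    - {"x":-0.25,"y":0.1,"z":0,"wx":0,"wy":0,"wz":0,"jaw":0}
    - {"x":-0.25,"y":0.15,"z":0,"wx":0,"wy":0,"wz":0,"jaw":0}
    - {"x":-0.25,"y":0.2,"z":0,"wx":0,"wy":0,"wz":0,"jaw":0}
    - {"x":-0.2,"y":0.15,"z":0,"wx":0,"wy":0,"wz":0,"jaw":0}
    - {"x":-0.2,"y":0.25,"z":0,"wx":0,"wy":0,"wz":0,"jaw":0}
    - {"x":-0.2,"y":0.2,"z":0,"wx":0,"wy":0,"wz":0,"jaw":0}
    - {"x":-0.15,"y":0.25,"z":0,"wx":0,"wy":0,"wz":0,"jaw":0}
    - {"x":-0.15,"y":0.25,"z":0,"wx":0,"wy":0,"wz":0,"jaw":0}
    - {"x":-0.15,"y":0.25,"z":0,"wx":0,"wy":0,"wz":0,"jaw":0}
    - {"x":-0.1,"y":0.25,"z":0,"wx":0,"wy":0,"wz":0,"jaw":0}

```text
time_s: 23.3
ee_pos: [0.4459, 0.3513, 0.2028]
eef_rot: [-3.139, 0.001, 0.902]
force: [0.3, 0.8, -1.4]
grip_width: 0.0274
```

```bash
python3 - <<'E'
from station import ctrl
import cv2
im=ctrl.camera('wrist');cv2.imwrite('pics/p_w.png',cv2.resize(im[0:300,150:520],None,fx=2,fy=2,interpolation=cv2.INTER_CUBIC))
s=ctrl.camera('scene');cv2.imwrite('pics/p_s.png',cv2.resize(s[280:400,165:295],None,fx=5,fy=5,interpolation=cv2.INTER_CUBIC))
print(ctrl.mark_of('wrist','canister_0_center'),ctrl.mark_of('scene','canister_0_center'))
E
```

```text
[] []
```

View pics/p_w.png

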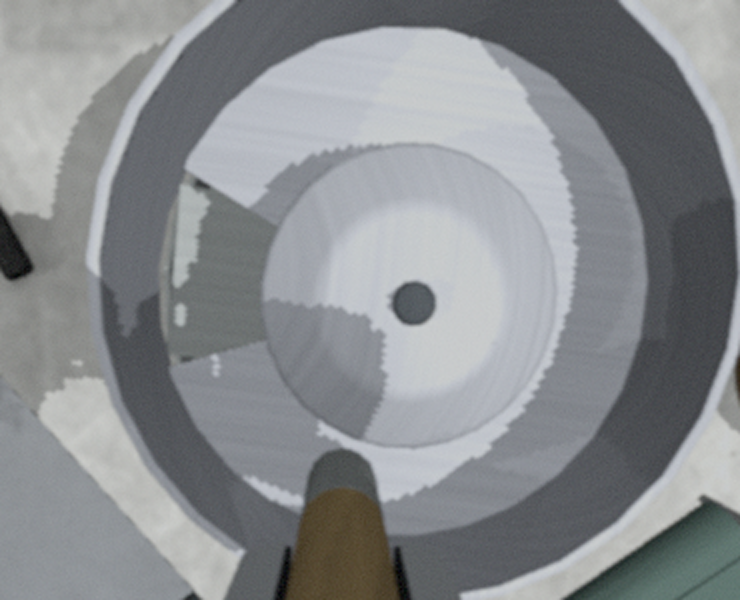

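View pics/p_s.png

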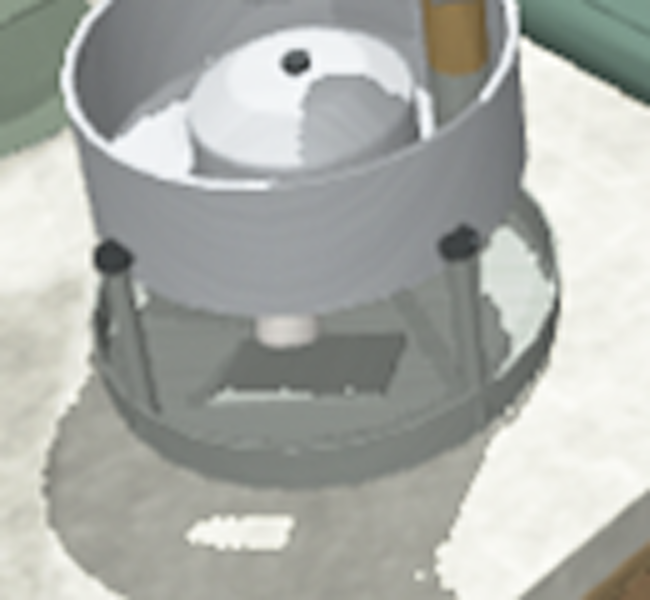

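Request:
carry_out:
  deltas:
    - {"x":0,"y":0,"z":0.1,"wx":0,"wy":0,"wz":0,"jaw":0}
    - {"x":0,"y":0,"z":0.02,"wx":0,"wy":0,"wz":0,"jaw":0}
    - {"x":0,"y":0,"z":0,"wx":0,"wy":0,"wz":0,"jaw":0}

```text
time_s: 23.75
ee_pos: [0.4456, 0.3522, 0.2005]
eef_rot: [-3.14, 0.0, 0.902]
force: [-0.2, 0.0, -0.4]
grip_width: 0.0273
```

Request:
carry_out:
  deltas:
    - {"x":0,"y":0,"z":0.02,"wx":0,"wy":0,"wz":0,"jaw":0}
    - {"x":0,"y":0,"z":0,"wx":0,"wy":0,"wz":0,"jaw":0}

```text
time_s: 23.92
ee_pos: [0.4457, 0.3521, 0.2004]
eef_rot: [-3.14, -0.0, 0.902]
force: [-0.2, -0.3, 4.1]
grip_width: 0.0279
```

Request:
carry_out:
  deltas:
    - {"x":0,"y":0,"z":0,"wx":0,"wy":0,"wz":0,"jaw":40}
    - {"x":0,"y":0,"z":0,"wx":0,"wy":0,"wz":0,"jaw":70}
    - {"x":0,"y":0,"z":0,"wx":0,"wy":0,"wz":0,"jaw":70}
    - {"x":0,"y":0,"z":0,"wx":0,"wy":0,"wz":0,"jaw":70}
    - {"x":0,"y":0,"z":0,"wx":0,"wy":0,"wz":0,"jaw":70}
    - {"x":0,"y":0,"z":0,"wx":0,"wy":0,"wz":0,"jaw":70}
    - {"x":0,"y":0,"z":0,"wx":0,"wy":0,"wz":0,"jaw":70}
    - {"x":0,"y":0,"z":0,"wx":0,"wy":0,"wz":0,"jaw":70}

```text
time_s: 24.58
ee_pos: [0.4457, 0.3519, 0.1999]
eef_rot: [-3.139, 0.001, 0.902]
force: [0.1, -0.1, 0.8]
grip_width: 0.0657
```

```bash
python3 - <<'E'
from station import ctrl
import cv2
im=ctrl.camera('wrist');cv2.imwrite('pics/q_w.png',im)
E
```

```text
(no output)
```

View pics/q_w.png

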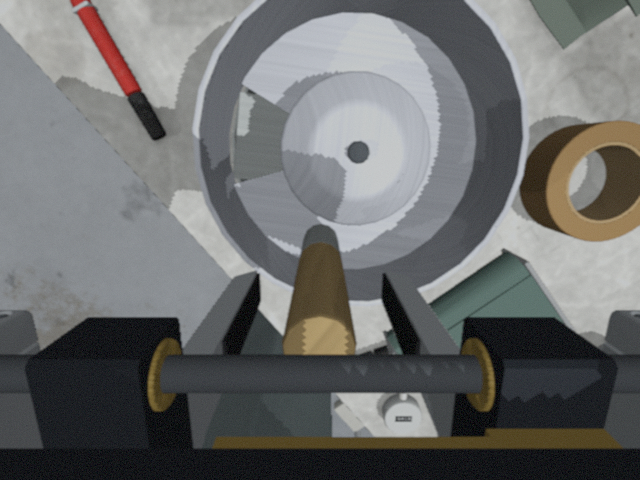

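Request:
carry_out:
  deltas:
    - {"x":0,"y":0,"z":-0.2,"wx":0,"wy":0,"wz":0,"jaw":80}
    - {"x":0,"y":0,"z":-0.5,"wx":0,"wy":0,"wz":0,"jaw":80}
    - {"x":0,"y":0,"z":-0.8,"wx":0,"wy":0,"wz":0,"jaw":80}
    - {"x":0,"y":0,"z":-0.8,"wx":0,"wy":0,"wz":0,"jaw":80}
    - {"x":0,"y":0,"z":-0.8,"wx":0,"wy":0,"wz":0,"jaw":80}
    - {"x":0,"y":0,"z":-0.8,"wx":0,"wy":0,"wz":0,"jaw":80}
    - {"x":0,"y":0,"z":-0.8,"wx":0,"wy":0,"wz":0,"jaw":80}
    - {"x":0,"y":0,"z":-0.6,"wx":0,"wy":0,"wz":0,"jaw":80}
    - {"x":0,"y":0,"z":-0.4,"wx":0,"wy":0,"wz":0,"jaw":80}

```text
time_s: 25.38
ee_pos: [0.446, 0.3519, 0.3164]
eef_rot: [-3.14, -0.002, 0.902]
force: [0.3, 0.5, -0.1]
grip_width: 0.0755
```

Request:
carry_out:
  deltas:
    - {"x":-0.6,"y":0,"z":-0.4,"wx":0,"wy":0,"wz":0,"jaw":80}
    - {"x":-0.8,"y":0,"z":-0.2,"wx":0,"wy":0,"wz":0,"jaw":80}
    - {"x":-0.8,"y":0,"z":0,"wx":0,"wy":0,"wz":0,"jaw":80}
    - {"x":-0.8,"y":0,"z":0,"wx":0,"wy":0,"wz":0,"jaw":80}
    - {"x":-0.6,"y":0,"z":0,"wx":0,"wy":0,"wz":0,"jaw":80}
    - {"x":0,"y":0,"z":0,"wx":0,"wy":0,"wz":0,"jaw":80}

```text
time_s: 25.88
ee_pos: [0.4005, 0.2944, 0.327]
eef_rot: [-3.14, -0.0, 0.901]
force: [-0.3, 0.1, 0.3]
grip_width: 0.0756
```

```bash
python3 - <<'E'
from station import ctrl
import cv2
im=ctrl.camera('wrist');cv2.imwrite('pics/r_w.png',im)
s=ctrl.camera('scene');cv2.imwrite('pics/r_s.png',cv2.resize(s[210:400,150:300],None,fx=4,fy=3,interpolation=cv2.INTER_CUBIC))
E
```

```text
(no output)
```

View pics/r_w.png

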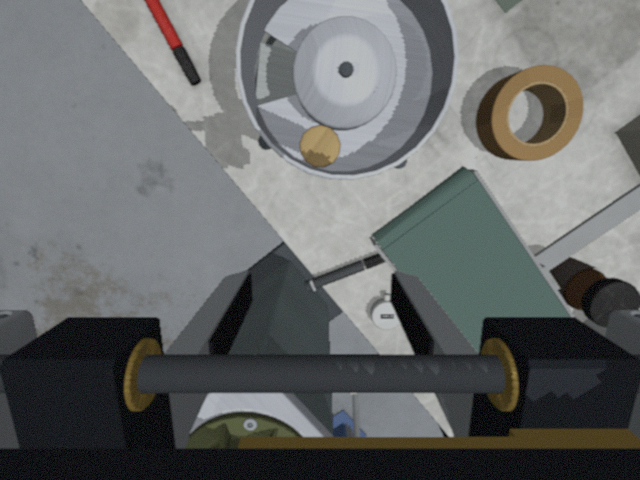

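View pics/r_s.png

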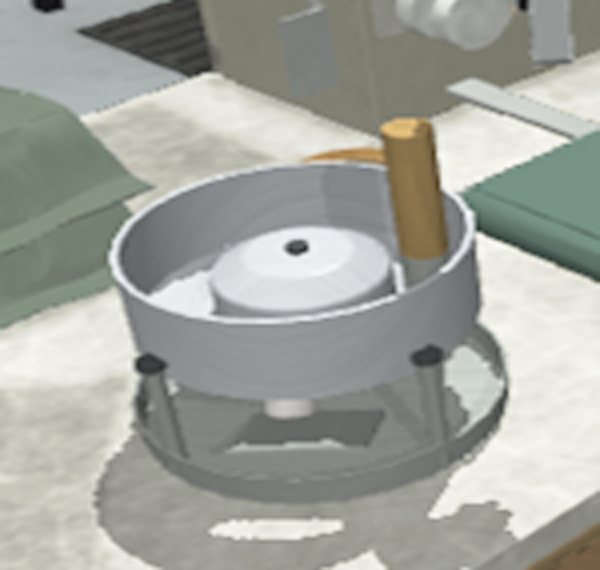

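```bash
python3 - <<'E'
from h import *
from station import ctrl
S=ctrl.camera_params('scene')
for z in (.02,.04,.06,.08):
    p=onz(S,222,345.5,z); q=p[:2]-C; print(z,p,np.hypot(*q),np.degrees(np.arctan2(q[1],q[0])))
E
```

```text
0.02 [0.4992 0.4238 0.02  ] 0.033405053730776735 104.90834765370553
0.04 [0.4806 0.4356 0.04  ] 0.05177235569212735 121.65799530798263
0.06 [0.462  0.4474 0.06  ] 0.07220161749115324 129.32035728452556
0.08 [0.4435 0.4591 0.08  ] 0.09334874331256968 133.56121233579753
```

```bash
python3 - <<'E'
from station import ctrl
o=ctrl.get_obs();print(o['time_s'],o['force'])
print(ctrl.hand_in())
E
```

```text
25.9833 [-0.32077282  0.211098   -1.13424841]
the job is handed in; nothing more can be done
None
```

The stirring job is finished and handed in at 26.0 s of the 61 s allowed. All five canisters left the drum, but I could see only one of them in the catch pan.

I drew the rod out along its slanting rest and stood it upright in the channel beside the outlet. I lowered it until it touched the floor, at about 10 N, then lifted it about 2 mm. One slow sweep round the hub at mid-channel pushed the five canisters together and out through the outlet. Forces read during the sweep stayed within about 3.5 N, including the rod's own weight. I then moved the rod away from the outlet, set its foot back on the floor at about 4 N, opened the gripper and backed off.

**Last checks:**
- **Rod:** in the last scene and wrist pictures it stands upright and free in the drum. The gripper is about 8 cm away and touching nothing.
- **Drum:** the wrist pictures after the sweep show the channel and the outlet empty. The small part of the channel behind the rod was hidden, but the sweep had already passed over it.
- **Canisters in the pan:** I watched the number in the drum fall from five to four, three, one and none. One canister is visible below the drum, in the pan or at the foot of the chute. The other four are not in view; I take them to be in the pan under the drum. No canisters were seen on the table. I did not try a side view, because there was too little room beside the conveyor and the robot's base.
- **Network check:** the canister detector found none in the last wrist and scene pictures, so it missed the one I could see and is only weak evidence.

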